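# Demould a cast specimen block and rack it on edge

### The arm

A 7-joint arm with a two-finger parallel gripper is mounted at the origin on the work surface. World frame = base frame: x ahead of the robot, y to its left, z up, the work surface at z = 0. Lengths are in m, angles in rad, forces in N, time in s.
With the tool pointing down it reaches from about 0.4 to 0.875 m from the base axis. Payload 19.3 kg.
Tool frame: the origin (TCP) lies between the finger pads; the fingertips stand ahead of it and the grasp point (between the pads) lies 8 mm behind it (bot.tip_extent is the x of the fingertips in the tool frame, in m); x points along the fingers, y is the direction in which the jaws open and shut, and the axes are right-handed (so a half turn about x gives the same grasp; the last joint's range is limited). The gripper opens to 85 mm and grips with 20 to 120 N. Pads are 22 mm wide; open, the fingers measure 114 mm over their backs; the gripper's body (76 mm by 85 mm) begins 54 mm behind the grasp point. The pads swing forward as they close: fully open they stand 13 mm farther back than shut.
Start: joints at [1.193, 0.521, -0.036, 1.599, 0.021, 1.021, -0.113], TCP at [0.189, -0.596, 0.242] pointing down, gripper open.
Joint ranges: [-2.91, 2.91], [-0.3, 2.13], [-1.5, 1.42], [0.17, 2.43], [-1.26, 4.41], [0.16, 1.93], [-2.52, 2.52]. Speed limits (rad/s): [1.89, 1.89, 2.39, 2.39, 3.01, 3.01, 3.01].

### API

Orientations are given as [roll, pitch, yaw] about the fixed x, y, z axes, in that order (R = Rz(yaw) Ry(pitch) Rx(roll)).
In Python, from workcell import observe, grab_frame, camera_info, bot, nets gives the robot as it stands.
- The arm moves only by the tool jog_arm, never from a script. Its argument "commands" is a list of rows, each a list of 6 numbers: the shift along the tool's x, y, z in mm, then the turn, a rotation vector about the tool's x, y, z in rad. A call has 1 to 20 rows; each row shifts and turns the pose as measured when the row begins, along the tool's axes as they then stand; what a row does not reach is not made up. A row lasts 1/10 s, in which the tool goes at most 50 mm and 8.59 degrees, less where a joint would pass 70% of its speed; a pose out of reach is approached as far as the arm can. A call is refused whole if a number of a shift passes 50 or a number of a turn 0.15, either way. A call with a gripper value outside its range is refused whole. "gripper" is the closure in counts, from 0 (fully open) to 255 (shut), set as the call begins (left out, the last holds). The fingers move at their own pace and stop on an object; "newtons" is the grip in N (left out, the last holds). Time passes only in rows, so rows that do not move let the fingers close. It gives the time, the measured TCP pose, the force and the opening at its end, in the units of the state.
- observe(): the state, without advancing time (a new reading comes with each control period).
- grab_frame(name): name is "side" or "top"; returns the picture (384x512x3 uint8, red, green, blue); there is no depth.
- camera_info(name): a dict with "fov_y" (degrees; the focal length in pixels is half the picture's height over the tangent of half this angle, whatever the lens; pixels are square), "cx", "cy" (the principal point, pixels), "R" (3x3) and "t" (3): a world point X has camera coordinates R X + t. Camera axes: x right, y down, z forward; pixel columns grow to the right and rows downward; lengths in m; the calibration is good to about 2 mm. A picture is of the moment at which its call begins. camera_info takes no time and is no camera call.
- bot.job_done(): hands the job in, once; it reports no verdict.
Trained networks look in the newest picture that a camera, given by its name, has taken for a name from the list of things; names that differ only in an ending like _2 or _b are one class to them, and where a whole thing is asked for, a point or a joint stands for the part that bears it (a point fixed in the world has none). Each returns a list of dicts, best first, with "p" (0 to 1); they miss things now and then, are a little off and sometimes report something else, mostly with a low value. They report only what shows in the picture. A call takes as long as a camera call. They do not tell look-alikes from the thing itself.
- nets.find_in(camera, name): "rect" ([left, top, right, bottom] in pixels, round what is visible of it).
- nets.silhouettes(camera, name): "mask" (384x512 bool, what is visible of it) and "rect" ([left, top, right, bottom] in pixels, round what is visible of it).
- nets.pinpoint(camera, name): "location" ([column, row] in pixels: a listed point, or the origin of a listed thing).
The state is a dict: "clock": time; "qpos": joint angles; "qd": joint speeds; "joint_efforts": joint torques, N m; "position": TCP position; "tool_rot": TCP orientation; "force": force on the tool from outside, world axes, zero at the start; "moment": the same for the moment, N m; "grip_width": finger opening in m.
Only numpy, scipy, OpenCV 4.12 (cv2) and the standard library are available. Lean on these libraries where they do the work, as an engineer would, in place of code of your own. Each camera call takes 0.05 s, during which the arm holds its last target.

### The job

The resin block in the hinged casting mould has cured: swing the mould's lid up and over past vertical so that it stays open by itself, then lift the block out of the cavity, lay it flat on the grey mat and let go of it. Take hold of it again another way, so that it can be turned up, and stand it on its long narrow side in either of the two free bays of the wire rack, centred and square in the bay. Do not drop it, leave the lid open, and leave everything else on the bench where it is.

Things in the scene. Friction and masses are not known exactly. Their poses are not given: they have to be found in the camera images.
- mould: Aluminium clamshell casting mould, fixed to the bench: base 110 (x) x 100 (y) x 32 mm high; a bench flange with bolt heads, 11 mm high, reaches to x = +-78 mm. Origin: centre of the base's underside, on the bench. The hinge runs along the +y edge; the lid swings up and over towards +y.
- cavity (a point): Centre of the floor of the mould's cavity, 12 mm above the bench; axes as the mould. The cavity is 47 (x) x 65 (y) mm and 20 mm deep, open upwards. Both x walls (31 mm thick) have a finger slot cut right through to the outside: 40 mm wide along y, centred, its floor 18 mm above the bench.
- lid (a joint): Lid hinge, rad: 0 shut, 1.57 upright, end stop at 2.0 (leaning back past vertical). No spring, no detent, hardly any friction: by its weight (0.45 kg) it falls shut below about 1.3 and falls open to the stop beyond about 1.5. Lid: 106 x 96 x 19 mm, with a 12 mm deep recess beneath that clears the block.
- lid_handle (a point): Middle of the lid's lift bar: round steel bar, 10 mm in diameter, along the mould's x axis, 62 mm free between its posts, its centre 28 mm above the lid's top face and 12 mm back from the lid's free (-y) edge. Lid shut: 79.5 mm above the bench, at y = -36 mm of the mould. Turns with the lid.
- lid_hinge (a point): Middle of the lid's hinge axis, which runs along the mould's x axis, at y = +54 mm of the mould, 32.5 mm above the bench.
- block_center (a point): Centre of the cast resin block (honey-coloured, fern tip inside), 44 (x) x 62 (y) x 30 (z) mm, 0.1 kg. It starts in the cavity under the lid, axes along the mould's, 1.5 mm play all round, underside 12 mm above the bench, its top 10 mm above the base; the finger slots let it be gripped across its 44 mm. Flat: z upright. On its long narrow side: x upright, y level.
- mat: Thin grey mat, 130 x 130 mm, 2 mm thick, fixed on the bench between mould and rack; origin at its centre, on the bench.
- rack: Fixed steel rack: base plate 90 (x) x 150 (y) x 8 mm; origin: centre of its underside. Four wire hoops, 45 mm wide along x, tops 44.5 mm above the bench, at y = -66, -22, 22, 66 mm make three bays, centres y = -44, 0, 44 mm, 39 mm clear between wires, open at both x ends. A block stands with 62 mm along x, 30 mm between wires, 44 mm upright. Middle bay taken, outer bays free and equally good.
- block2_center (a point): Centre of a like block already standing in the rack's middle bay, 62 (its x) x 30 (y) x 44 mm (z, up).
- cup: Bystander: white mixing cup, rim radius 36 mm, 75 mm high; origin at its underside.
- dishes: Bystander: pile of three clear Petri dishes, 93 mm across, 45 mm high; origin at its underside.
- spatula: Bystander: spatula, 170 mm long, lying on the bench near the robot, along its own x.
- hardener: Bystander: amber bottle, radius 30 mm, 140 mm high; origin at its underside.
- jar: Bystander: clear jar, radius 32 mm, 80 mm high; origin at its underside.
- stopper: Bystander: small rubber stopper, radius 14 mm, 30 mm high; origin at its underside.
Mind the look-alikes: they are no part of the job. What is shaped like the mould but turquoise is not meant. What is shaped like the rack but turquoise is not meant.

How it is judged:
By the outcome, as a careful person would: the job done as asked, in the order asked, and still so for the second after the job is handed in, with the robot touching nothing.
It also fails if it takes over 66 s, if anything falls off the work surface, if the arm or the gripper's body presses on something with over 40 N, if the wrist force passes 120 N, or if a joint passes its speed limit or range.

## Working session

There is one attempt and no reset: what is moved stays moved. The work goes in short steps, Python scripts to look and compute and a tool call to move; the robot and the scene stay as the last step left them, time stands still between calls to the robot, and variables do not carry over. Pictures are saved under pics/ and viewed, and the job is handed in when it is done.

Besides the shell and the picture viewer there is one more tool, called by a JSON object that holds its "method" and its "body". jog_arm: Moves the arm, as the interface text tells. Its arguments: {"type":"object","properties":{"commands":{"type":"array","items":{"type":"array","items":{"type":"number"}}},"gripper":{"type":"number"},"newtons":{"type":"number"}},"required":["commands"]}

```bash
ls; mkdir -p pics; python3 - <<'E'
from workcell import observe, grab_frame, camera_info, bot, nets
import cv2
s=observe()
print({k:s[k] for k in s})
print(bot.tip_extent)
for c in ("side","top"):
    im=grab_frame(c); cv2.imwrite(f"pics/{c}0.png",im[:,:,::-1])
    print(c,camera_info(c))
print(observe()['clock'])
E
```

```text
pics
{'clock': 0.0, 'qpos': array([ 1.19279712,  0.5219986 , -0.03630961,  1.59999009,  0.02119897,
        1.02107158, -0.11279336]), 'qd': array([ 0.00100918,  0.00024018, -0.0003176 , -0.00032939, -0.00084589,
        0.0001809 , -0.00173565]), 'joint_efforts': array([ 1.28982309e-03, -9.27102041e+01,  1.98053330e+00, -3.69934130e+01,
        1.80638098e-02,  8.04210606e-03,  3.72427814e-05]), 'position': array([ 0.18921546, -0.59534648,  0.24174194]), 'tool_rot': array([-1.49324709,  1.56971361,  1.95612516]), 'force': array([ 0.53915737,  0.17102468, -0.54138717]), 'moment': array([0.04121729, 0.01533764, 0.0059859 ]), 'grip_width': 0.08526029665081179}
0.011
side {'fov_y': 53.698852483057834, 'cx': 259.0635353221227, 'cy': 189.71471339677385, 'R': array([[ 0.9960707 , -0.0884931 , -0.00348254],
       [-0.04398596, -0.46020621, -0.88672176],
       [ 0.07686607,  0.88339075, -0.46229038]]), 't': array([-0.52346719,  0.11741298,  0.93215223])}
top {'fov_y': 48.20699418929803, 'cx': 251.0621514711023, 'cy': 188.3335875288227, 'R': array([[-0.01562701, -0.99985809,  0.00629219],
       [-0.99397482,  0.01485165, -0.10859781],
       [ 0.10848895, -0.00795134, -0.99406586]]), 't': array([-0.01162459,  0.56002514,  1.07025013])}
0.1
```

View pics/side0.png

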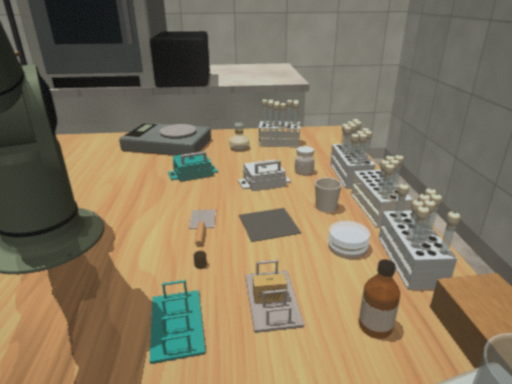

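View pics/top0.png

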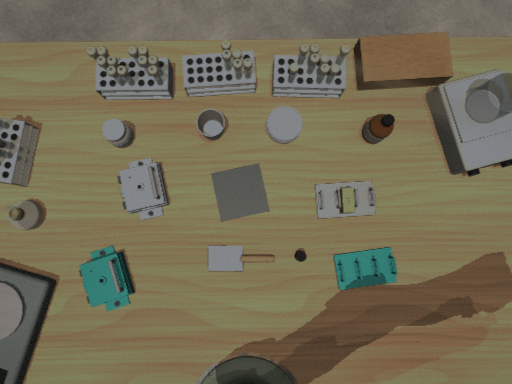

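```bash
cat > h.py <<'E'
import numpy as np, cv2
from workcell import observe, grab_frame, camera_info, bot, nets
from scipy.spatial.transform import Rotation as Ro
CI={c:camera_info(c) for c in("side","top")}
def K(c):
    i=CI[c]; f=192/np.tan(np.radians(i['fov_y']/2)); return f,i['cx'],i['cy'],np.array(i['R']),np.array(i['t'])
def proj(c,X):
    f,cx,cy,R,t=K(c); p=np.atleast_2d(X)@R.T+t
    return np.c_[f*p[:,0]/p[:,2]+cx,f*p[:,1]/p[:,2]+cy]
def ray(c,uv):
    f,cx,cy,R,t=K(c); d=R.T@np.array([(uv[0]-cx)/f,(uv[1]-cy)/f,1]); return -R.T@t,d
def atz(c,uv,z):
    o,d=ray(c,uv); return o+d*(z-o[2])/d[2]
def tri(a,b):
    A=[];B=[]
    for c,uv in(("side",a),("top",b)):
        o,d=ray(c,uv); d/=np.linalg.norm(d); P=np.eye(3)-np.outer(d,d);A.append(P);B.append(P@o)
    return np.linalg.lstsq(np.vstack(A),np.hstack(B),rcond=None)[0]
def crop(c,im,r,s,name):
    x0,y0,x1,y1=r; k=cv2.resize(im[y0:y1,x0:x1],None,fx=s,fy=s,interpolation=cv2.INTER_CUBIC)
    cv2.imwrite(name,k[:,:,::-1])
E
python3 - <<'E'
from h import *
a=grab_frame("side");b=grab_frame("top")
np.save("a.npy",a);np.save("b.npy",b)
for n in ["mould","lid_handle","lid_hinge","mat","rack","block2_center","cavity"]:
  for c in("side","top"):
    print(n,c,[(np.round(d['location'],1).tolist(),round(d['p'],2)) for d in nets.pinpoint(c,n)[:4]])
crop("top",b,(110,150,180,230),7,"pics/mt.png")
crop("top",b,(305,170,385,230),8,"pics/rt.png")
crop("side",a,(230,150,300,200),8,"pics/ms.png")
crop("side",a,(235,250,315,335),7,"pics/rs.png")
print(observe()['clock'])
E
```

```text
mould side [([192.7, 176.0], 0.68), ([263.8, 181.3], 0.59)]
mould top [([148.1, 184.3], 0.73), ([113.8, 273.5], 0.73), ([298.8, 256.0], 0.46)]
lid_handle side [([265.7, 162.9], 0.64)]
lid_handle top [([113.8, 279.6], 0.7), ([152.4, 184.1], 0.67)]
lid_hinge side [([186.8, 157.5], 0.98), ([257.8, 166.8], 0.85), ([328.9, 206.6], 0.71)]
lid_hinge top [([86.1, 285.8], 0.92), ([241.5, 195.0], 0.67), ([121.1, 191.0], 0.58), ([119.0, 134.1], 0.5)]
mat side [([268.8, 224.5], 0.63)]
mat top [([243.1, 190.9], 0.94)]
rack side [([271.9, 297.5], 0.77), ([176.6, 323.4], 0.63)]
rack top [([361.9, 266.6], 0.83), ([145.2, 190.3], 0.73), ([342.7, 200.0], 0.7)]
block2_center side [([268.6, 291.4], 0.73)]
block2_center top [([345.1, 203.7], 0.6)]
cavity side [([189.3, 169.5], 0.93), ([266.7, 178.3], 0.75)]
cavity top [([142.4, 190.2], 0.94), ([107.7, 277.3], 0.74)]
0.9
```

View pics/mt.png

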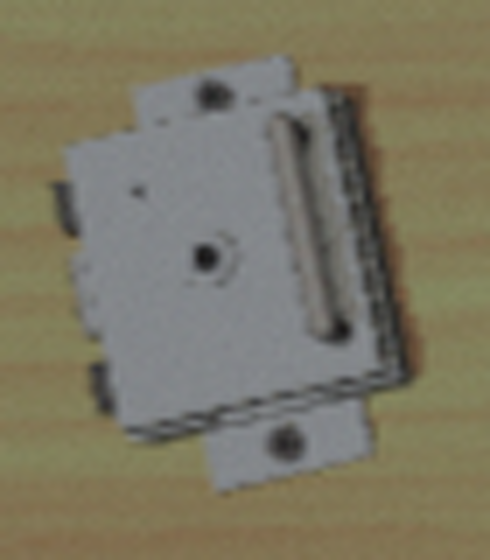

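View pics/rt.png

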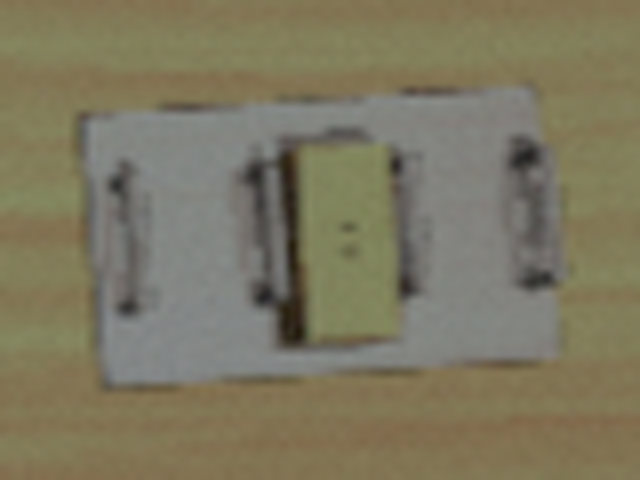

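View pics/ms.png

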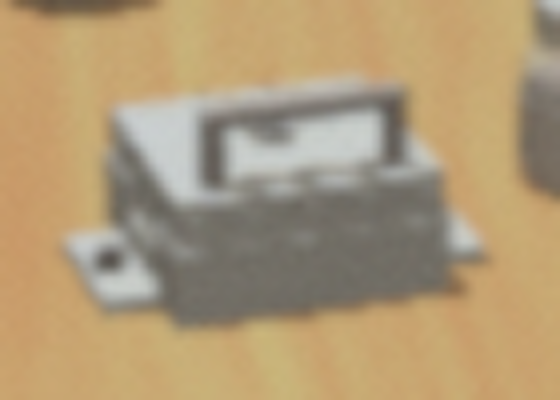

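View pics/rs.png

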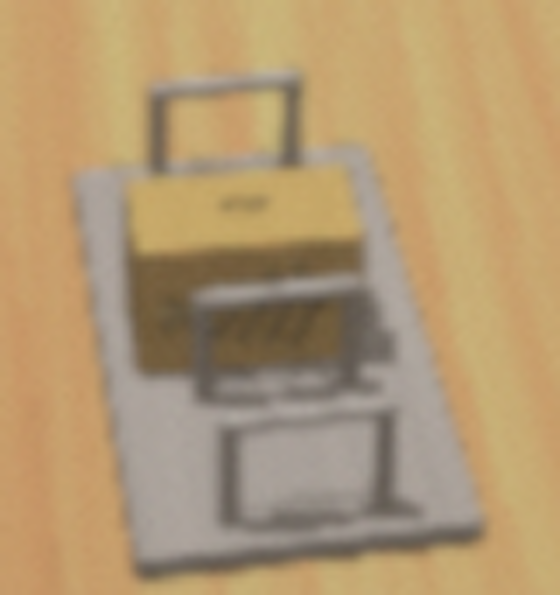

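```bash
cat > fit.py <<'E'
from h import *
from scipy.optimize import least_squares
def fit(pts,x0,name,zoff=True):
    def res(p,full=False):
        c,s=np.cos(p[2]),np.sin(p[2]);r=[]
        for cam,X,uv in pts:
            W=[p[0]+c*X[0]-s*X[1],p[1]+s*X[0]+c*X[1],X[2]]
            r.append(proj(cam,W)[0]-uv)
        return np.array(r) if full else np.ravel(r)
    o=least_squares(res,x0,loss='soft_l1',f_scale=1)
    print(name,np.round(o.x,4)); print(np.round(res(o.x,True),1).tolist()); 
    for cam in("top","side"):
        ii=[q for q in pts if q[0]==cam]
        if len(ii)>2:
            sv=pts[:]; pts[:]=ii; o2=least_squares(res,o.x,loss='soft_l1',f_scale=1); print(cam,np.round(o2.x,4)); pts[:]=sv
    return o.x
def C(off,s): return lambda x,y:np.array([off[0]+(x+.5)/s-.5,off[1]+(y+.5)/s-.5])
mt=C((110,150),7);ms=C((230,150),8);rt=C((305,170),8);rs=C((235,250),7)
m=lambda *a:np.array(a)/1000
M=[("top",m(53,48,51.5),mt(66,148)),("top",m(53,-48,51.5),mt(324,90)),("top",m(-53,48,51.5),mt(122,430)),("top",m(-53,-48,51.5),mt(385,375)),
("top",m(0,-36,82),mt(303,226)),("top",m(78,0,11),mt(212,72)),("top",m(-78,0,11),mt(295,472)),
("side",m(-53,-48,51.5),ms(183,205)),("side",m(53,-48,51.5),ms(440,165)),("side",m(-53,48,51.5),ms(112,108)),
("side",m(-55,-50,0),ms(178,325)),("side",m(55,-50,0),ms(447,290)),("side",m(0,-36,82),ms(302,96))]
R=[("top",m(45,75,8),rt(80,118)),("top",m(45,-75,8),rt(540,90)),("top",m(-45,-75,8),rt(558,357)),("top",m(-45,75,8),rt(103,385)),
("top",m(0,0,52),rt(349,243)),
("side",m(-45,-75,8),rs(135,555)),("side",m(-45,75,8),rs(73,173)),("side",m(45,75,8),rs(364,148)),("side",m(45,-75,8),rs(482,522))]
if __name__=="__main__":
    pm=fit(M,[.44,.24,.2],"mould"); pr=fit(R,[.4,-.24,0],"rack")
    o=atz("top",(243,191),.002);print("mat",o, atz("side",(268.8,224.5),.002))
E
python3 fit.py
```

```text
mould [0.5651 0.2553 0.2082]
[[-0.3, 0.1], [0.2, 0.0], [-0.3, 0.8], [-0.1, 0.1], [0.0, 0.5], [-0.4, 0.0], [-0.5, 0.9], [-0.1, 0.3], [1.3, 0.8], [0.4, 0.1], [0.2, 1.1], [0.8, 0.5], [0.8, 0.8]]
top [0.5659 0.2548 0.2101]
side [0.5634 0.26   0.2223]
rack [ 0.5277 -0.2637  0.0451]
[[-0.1, 0.4], [-0.7, 0.5], [0.2, 1.4], [-0.3, 1.4], [0.1, -1.3], [-0.0, 1.0], [0.2, -0.3], [0.7, -0.6], [0.6, 0.3]]
top [ 0.5293 -0.2642  0.0434]
side [ 0.527  -0.2631  0.0472]
mat [0.55616007 0.00089904 0.002     ] [0.55106545 0.0038975  0.002     ]
```

```bash
cat >> h.py <<'E'
def pose():
    s=observe(); T=np.eye(4);T[:3,:3]=Ro.from_euler('xyz',s['tool_rot']).as_matrix();T[:3,3]=s['position'];return T
def mk(p,x,y):
    T=np.eye(4);x=np.array(x,float);x/=np.linalg.norm(x);y=np.array(y,float);y=y-x*(x@y);y/=np.linalg.norm(y)
    T[:3,:3]=np.c_[x,y,np.cross(x,y)];T[:3,3]=p;return T
from scipy.linalg import logm
def twist(A,B):
    L=logm(np.linalg.inv(A)@B).real
    return np.r_[L[:3,3]*1000,[L[2,1],L[0,2],L[1,0]]]
def plan(A,B,flip=True):
    # half turn about x allowed
    best=None
    for k in ((0,np.pi) if flip else (0,)):
        C=B.copy();C[:3,:3]=C[:3,:3]@Ro.from_rotvec([k,0,0]).as_matrix()
        t=twist(A,C)
        n=int(np.ceil(max(np.abs(t[:3]).max()/45,np.linalg.norm(t[:3])/48,np.linalg.norm(t[3:])/.145,1)))
        if best is None or np.linalg.norm(t[3:])<np.linalg.norm(best[0][3:]): best=(t,n)
    print("total",np.round(best[0],3).tolist(),"n",best[1],"row",np.round(best[0]/best[1],4).tolist())
PM=np.array([.5651,.2553,.2090]); PR=np.array([.5277,-.2637,.0451]); 
def W(P,X):
    c,s=np.cos(P[2]),np.sin(P[2]);X=np.array(X)/1000
    return np.array([P[0]+c*X[0]-s*X[1],P[1]+s*X[0]+c*X[1],X[2]])
def D(P,v):
    c,s=np.cos(P[2]),np.sin(P[2]);return np.array([c*v[0]-s*v[1],s*v[0]+c*v[1],v[2]])
def st():
    s=observe();T=pose();print("t",round(s['clock'],2),"p",np.round(s['position'],4),"x",np.round(T[:3,0],3),"y",np.round(T[:3,1],3),"F",np.round(s['force'],1),"w",round(s['grip_width'],4),"q",np.round(s['qpos'],2),"tip",bot.tip_extent)
E
python3 - <<'E'
from h import *
print([d for d in dir(bot) if d[0]!='_']); st()
A=pose()
B=mk(W(PM,(0,-36,150)),(0,0,-1),D(PM,(0,1,0)))
print(B[:3,3]); plan(A,B)
for n,uv,z in (("jar",(117,132),.08),("cup",(211,124),.075),("dishes",(285,125),.045),("hard",(378,128),.14),("stopper",(300,256),.03)): print(n,atz("top",uv,z).round(3))
E
```

```text
['IKError', 'job_done', 'tip_extent']
t 0.9 p [ 0.1893 -0.5956  0.2423] x [-0.  0. -1.] y [ 0.303 -0.953 -0.   ] F [ 0.4 -0.7  0.3] w 0.0852 q [ 1.19  0.52 -0.04  1.6   0.02  1.02 -0.11] tip 0.011
[0.57256934 0.2200834  0.15      ]
total [92.306, -690.984, -579.157, 0.099, -0.0, 0.0] n 19 row [4.8582, -36.3676, -30.4819, 0.0052, -0.0, 0.0]
jar [0.7  0.31 0.08]
cup [0.718 0.078 0.075]
dishes [ 0.721 -0.11   0.045]
hard [ 0.686 -0.32   0.14 ]
stopper [ 0.386 -0.141  0.03 ]
```

{"method": "jog_arm", "body": {"commands": [[0,-36.4,-30.5,0.005,0,0],[0,-36.4,-30.5,0.005,0,0],[0,-36.4,-30.5,0.005,0,0],[0,-36.4,-30.5,0.005,0,0],[0,-36.4,-30.5,0.005,0,0],[0,-36.4,-30.5,0.005,0,0],[0,-36.4,-30.5,0.005,0,0],[0,-36.4,-30.5,0.005,0,0],[0,-36.4,-30.5,0.005,0,0],[0,-36.4,-30.5,0.005,0,0],[0,-36.4,-30.5,0.005,0,0],[0,-36.4,-30.5,0.005,0,0],[0,-36.4,-30.5,0.005,0,0],[0,-36.4,-30.5,0.005,0,0],[0,-36.4,-30.5,0.005,0,0],[0,-36.4,-30.5,0.005,0,0],[0,-36.4,-30.5,0.005,0,0],[0,-36.4,-30.5,0.005,0,0]], "gripper": 100, "newtons": 30}}

```text
clock: 2.7
position: [0.5605, 0.2039, 0.2428]
tool_rot: [2.273, 1.561, -0.666]
force: [0.9, -1.2, 0.5]
grip_width: 0.052
```

```bash
python3 - <<'E'
from h import *
st()
A=pose()
plan(A,mk(W(PM,(0,-36,150)),(0,0,-1),D(PM,(0,1,0))))
E
```

```text
t 2.7 p [0.5605 0.2039 0.2428] x [ 0.008 -0.006 -1.   ] y [ 0.201 -0.979  0.008] F [ 0.9 -1.2  0.5] w 0.052 q [-0.19  0.49 -0.38  1.67  0.22  1.02 -2.01] tip 0.011
total [92.776, -13.759, -14.849, -0.006, -0.006, -0.008] n 3 row [30.9254, -4.5864, -4.9497, -0.002, -0.0022, -0.0026]
```

{"method": "jog_arm", "body": {"commands": [[31,-4.6,-5,-0.002,-0.002,-0.003],[31,-4.6,-5,-0.002,-0.002,-0.003],[31,-4.6,-5,-0.002,-0.002,-0.003],[0,0,0,0,0,0]]}}

```text
clock: 3.1
position: [0.5747, 0.2296, 0.1468]
tool_rot: [-2.106, 1.565, 1.252]
force: [-1.9, -0.7, 0.6]
grip_width: 0.0517
```

```bash
python3 - <<'E'
from h import *
st()
A=pose()
plan(A,mk(W(PM,(0,-36,79)),(0,0,-1),D(PM,(0,1,0))))
a=grab_frame("side");b=grab_frame("top")
crop("top",b,(100,140,200,230),6,"pics/mt1.png")
crop("side",a,(220,120,310,200),7,"pics/ms1.png")
print(proj("top",pose()[:3,3]),proj("side",pose()[:3,3]))
E
```

```text
t 3.1 p [0.5747 0.2296 0.1468] x [ 0.002  0.006 -1.   ] y [ 0.215 -0.977 -0.005] F [-1.9 -0.7  0.6] w 0.0517 q [-0.23  0.64 -0.36  1.69  0.27  0.86 -2.06] tip 0.011
total [67.773, 9.071, 4.176, 0.007, -0.003, 0.005] n 2 row [33.8866, 4.5357, 2.088, 0.0037, -0.0016, 0.0027]
[[142.02413633 177.16019604]] [[269.14649965 139.35930642]]
```

View pics/ms1.png

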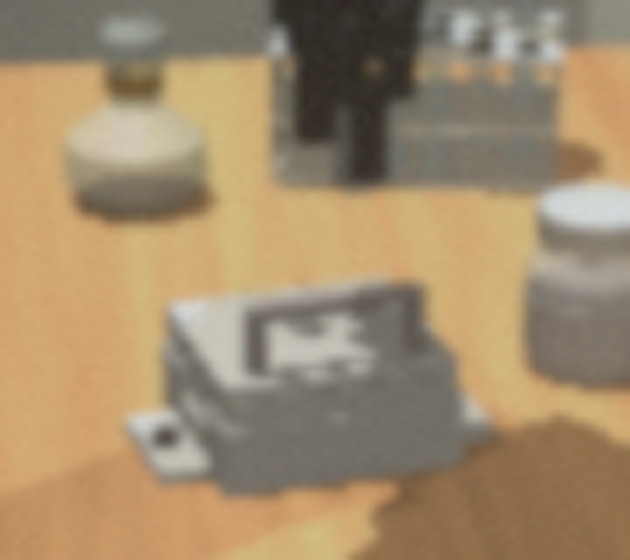

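View pics/mt1.png

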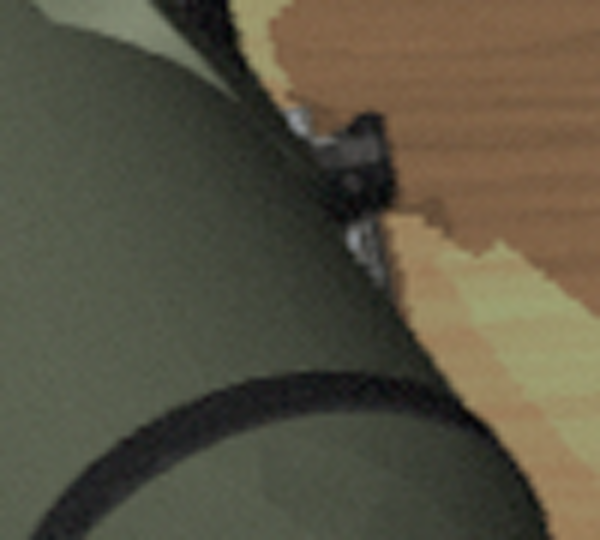

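{"method": "jog_arm", "body": {"commands": [[20,4.5,2,0.003,-0.002,0.002],[25,3,1,0.002,-0.001,0.002],[20,0,0,0,0,0],[0,0,0,0,0,0]]}}

```text
clock: 3.6
position: [0.5792, 0.2212, 0.0934]
tool_rot: [-2.998, 1.554, 0.351]
force: [-0.6, 0.2, -0.5]
grip_width: 0.052
```

```bash
python3 - <<'E'
from h import *
st()
A=pose()
plan(A,mk(W(PM,(0,-36,79)),(0,0,-1),D(PM,(0,1,0))))
E
```

```text
t 3.6 p [0.5792 0.2212 0.0934] x [ 0.016  0.006 -1.   ] y [ 0.206 -0.979 -0.002] F [-0.6  0.2 -0.5] w 0.052 q [-0.24  0.71 -0.33  1.73  0.32  0.74 -2.09] tip 0.011
total [14.356, -0.282, 6.82, -0.002, -0.016, 0.002] n 1 row [14.3564, -0.2819, 6.8195, -0.0017, -0.0164, 0.0024]
```

{"method": "jog_arm", "body": {"commands": [[12,0,5,0,-0.012,0],[5,0,1,0,-0.003,0],[0,0,0,0,0,0]]}}

```text
clock: 3.9
position: [0.5751, 0.2201, 0.0801]
tool_rot: [-2.659, 1.564, 0.688]
force: [-0.3, 0.1, 1.3]
grip_width: 0.0517
```

{"method": "jog_arm", "body": {"commands": [[0,0,0,0,0,0],[0,0,0,0,0,0],[0,0,0,0,0,0],[0,0,0,0,0,0],[0,0,0,0,0,0]], "gripper": 255, "newtons": 30}}

```text
clock: 4.4
position: [0.575, 0.2238, 0.082]
tool_rot: [-2.4, 1.56, 0.95]
force: [0.9, -0.6, -3.1]
grip_width: 0.0082
```

```bash
python3 - <<'E'
from h import *
st()
A=pose()
plan(A,mk(W(PM,(0,-36,79)),(0,0,-1),D(PM,(0,1,0))))
a=grab_frame("side")
crop("side",a,(220,120,310,200),7,"pics/ms2.png")
E
```

```text
t 4.4 p [0.575  0.2238 0.082 ] x [ 0.007  0.009 -1.   ] y [ 0.207 -0.978 -0.008] F [ 0.9 -0.6 -3.1] w 0.0082 q [-0.24  0.72 -0.33  1.73  0.32  0.73 -2.09] tip 0.011
total [2.988, 3.164, 3.13, -0.001, -0.008, 0.008] n 1 row [2.9882, 3.1638, 3.1305, -0.0008, -0.0083, 0.0076]
```

View pics/ms2.png

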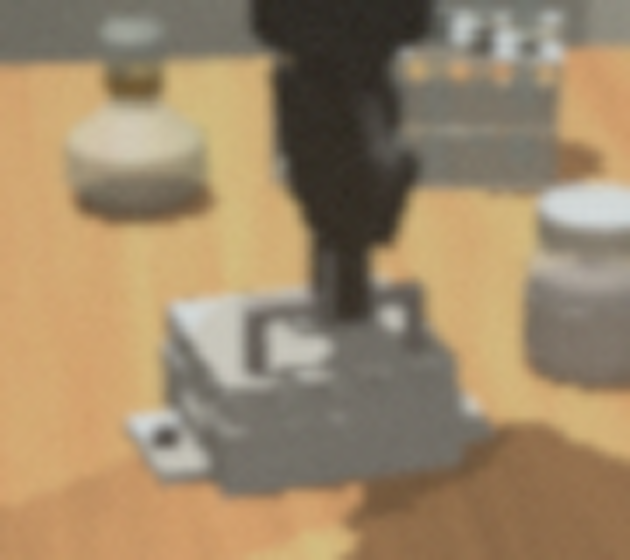

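```bash
cat >> h.py <<'E'
def bar(th,HY=54,HZ=32.5):
    f=np.arctan2(47,-90)-th; return np.array([0,HY+101.53*np.cos(f),HZ+101.53*np.sin(f)])
E
python3 - <<'E'
from h import *
st()
for th in np.arange(0,2.0,.125): print(round(th,3),bar(th).round(1), (bar(th+.125)-bar(th)).round(1))
E
```

```text
t 4.45 p [0.575  0.2238 0.082 ] x [ 0.007  0.009 -1.   ] y [ 0.207 -0.978 -0.008] F [-0.4  1.  -5.1] w 0.0085 q [-0.24  0.72 -0.33  1.73  0.32  0.73 -2.09] tip 0.011
0.0 [  0.  -36.   79.5] [ 0.   6.6 10.9]
0.125 [  0.  -29.4  90.4] [ 0.   7.9 10. ]
0.25 [  0.  -21.6 100.3] [0.  9.  8.9]
0.375 [  0.  -12.5 109.2] [ 0.  10.1  7.7]
0.5 [  0.   -2.4 116.9] [ 0.  11.   6.4]
0.625 [  0.    8.5 123.3] [ 0.  11.7  5. ]
0.75 [  0.   20.2 128.2] [ 0.  12.2  3.5]
0.875 [  0.   32.4 131.7] [ 0.  12.5  1.9]
1.0 [  0.   44.9 133.6] [ 0.  12.7  0.3]
1.125 [  0.   57.6 134. ] [ 0.  12.6 -1.2]
1.25 [  0.   70.2 132.7] [ 0.  12.4 -2.8]
1.375 [  0.   82.6 129.9] [ 0.  11.9 -4.3]
1.5 [  0.   94.5 125.6] [ 0.  11.3 -5.8]
1.625 [  0.  105.8 119.8] [ 0.  10.5 -7.1]
1.75 [  0.  116.3 112.7] [ 0.   9.5 -8.4]
1.875 [  0.  125.8 104.3] [ 0.   8.4 -9.5]
```

{"method": "jog_arm", "body": {"commands": [[-11,-6.6,0,0,0,0],[-10,-8,0,0,0,0],[-9,-9,0,0,0,0],[-7.7,-10,0,0,0,0]]}}

```text
clock: 4.85
position: [0.5681, 0.2555, 0.1208]
tool_rot: [-2.479, 1.562, 0.868]
force: [2.3, -0.3, -8.1]
grip_width: 0.0083
```

```bash
cat >> h.py <<'E'
def mp(P=None):
    P=PM if P is None else P
    p=pose()[:3,3]-np.r_[P[:2],0]; c,s=np.cos(P[2]),np.sin(P[2])
    m=np.array([c*p[0]+s*p[1],-s*p[0]+c*p[1],p[2]])*1000
    print("in frame",m.round(1)); return m
E
python3 - <<'E'
from h import *
st()
m=mp()
a=grab_frame("side")
crop("side",a,(220,100,310,200),6,"pics/ms3.png")
E
```

```text
t 4.85 p [0.5681 0.2555 0.1208] x [ 0.006  0.007 -1.   ] y [ 0.204 -0.979 -0.006] F [ 2.3 -0.3 -8.1] w 0.0083 q [-0.29  0.68 -0.34  1.7   0.29  0.81 -2.12] tip 0.011
in frame [  2.9  -0.4 120.8]
```

View pics/ms3.png

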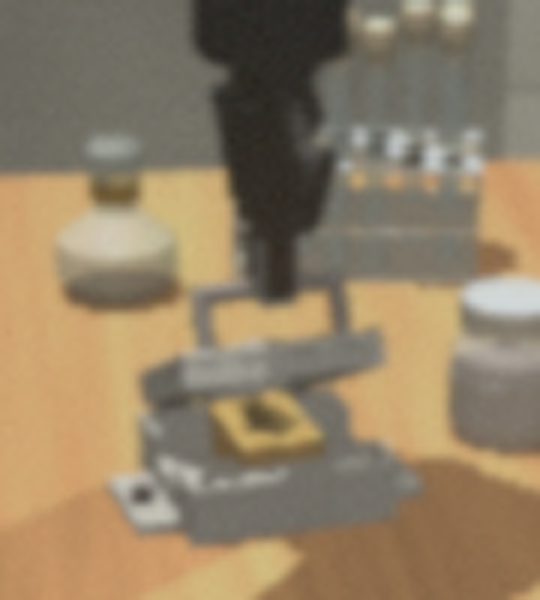

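{"method": "jog_arm", "body": {"commands": [[-6.2,-11,0,0,0,0],[-4.8,-11.7,0,0,0,0],[-3.3,-12.2,0,0,0,0],[-1.8,-12.5,0,0,0,0],[-0.3,-12.7,0,0,0,0]]}}

```text
clock: 5.4
position: [0.5543, 0.3186, 0.1415]
tool_rot: [-2.7, 1.562, 0.648]
force: [0.4, -1.6, -6.4]
grip_width: 0.0084
```

```bash
python3 - <<'E'
from h import *
st()
m=mp()
a=grab_frame("side")
crop("side",a,(220,100,310,200),6,"pics/ms4.png")
E
```

```text
t 5.4 p [0.5543 0.3186 0.1415] x [ 0.007  0.005 -1.   ] y [ 0.204 -0.979 -0.004] F [ 0.4 -1.6 -6.4] w 0.0084 q [-0.39  0.67 -0.35  1.64  0.28  0.87 -2.21] tip 0.011
in frame [  2.6  64.1 141.5]
```

View pics/ms4.png

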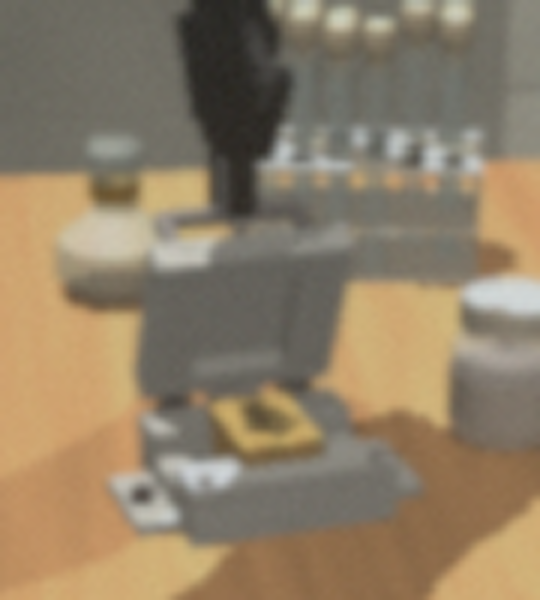

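{"method": "jog_arm", "body": {"commands": [[5,-11.5,0,0,0,0],[6,-12.4,0,0,0,0],[5.5,-12,0,0,0,0],[6,-11.3,0,0,0,0]]}}

```text
clock: 5.85
position: [0.5436, 0.3724, 0.1207]
tool_rot: [-2.498, 1.557, 0.853]
force: [4.4, -8.3, -12.0]
grip_width: 0.0087
```

```bash
python3 - <<'E'
from h import *
st()
m=mp()
a=grab_frame("side")
crop("side",a,(220,100,310,200),6,"pics/ms5.png")
E
```

```text
t 5.85 p [0.5436 0.3724 0.1207] x [ 0.009  0.01  -1.   ] y [ 0.207 -0.978 -0.008] F [  4.4  -8.3 -12. ] w 0.0087 q [-0.47  0.72 -0.34  1.6   0.29  0.85 -2.28] tip 0.011
in frame [  3.2 119.  120.7]
```

View pics/ms5.png

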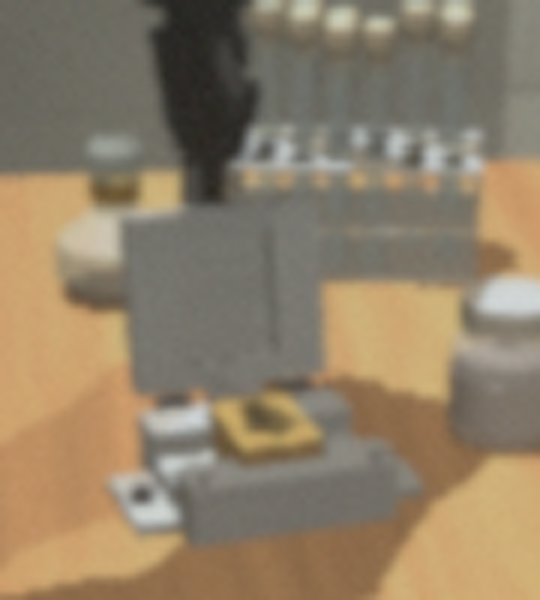

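{"method": "jog_arm", "body": {"commands": [[7.5,-8,0,0,0,0],[3,-3,0,0,0,0],[0,0,0,0,0,0]]}}

```text
clock: 6.2
position: [0.5404, 0.3867, 0.107]
tool_rot: [-2.428, 1.557, 0.925]
force: [0.9, -1.0, 0.3]
grip_width: 0.0083
```

{"method": "jog_arm", "body": {"commands": [[0,0,0,0,0,0],[0,0,0,0,0,0],[-10,0,0,0,0,0],[-30,0,0,0,0,0],[-40,0,0,0,0,0],[-30,0,0,0,0,0]], "gripper": 190}}

```text
clock: 6.8
position: [0.5381, 0.3841, 0.2195]
tool_rot: [-2.12, 1.561, 1.232]
force: [0.2, 0.5, -0.1]
grip_width: 0.0221
```

```bash
python3 - <<'E'
from h import *
st()
m=mp()
a=grab_frame("side");b=grab_frame("top")
np.save("a.npy",a);np.save("b.npy",b)
crop("side",a,(220,100,310,200),6,"pics/ms6.png")
crop("top",b,(80,140,190,230),6,"pics/mt6.png")
E
```

```text
t 6.8 p [0.5381 0.3841 0.2195] x [ 0.003  0.009 -1.   ] y [ 0.209 -0.978 -0.008] F [ 0.2  0.5 -0.1] w 0.0221 q [-0.47  0.62 -0.37  1.51  0.24  1.05 -2.26] tip 0.011
in frame [  0.3 131.6 219.5]
```

View pics/ms6.png

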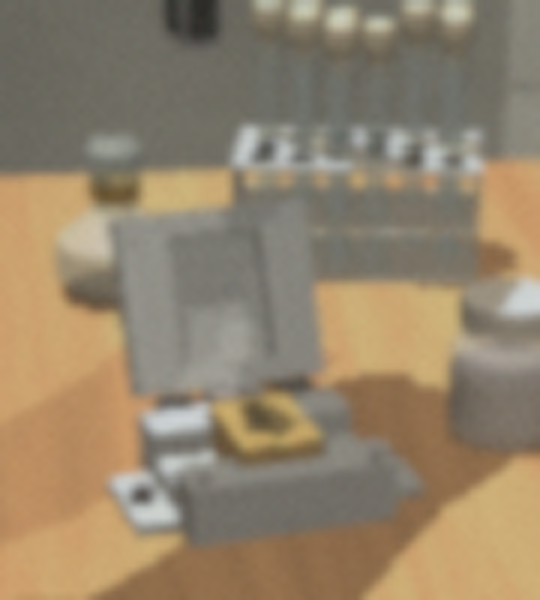

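View pics/mt6.png

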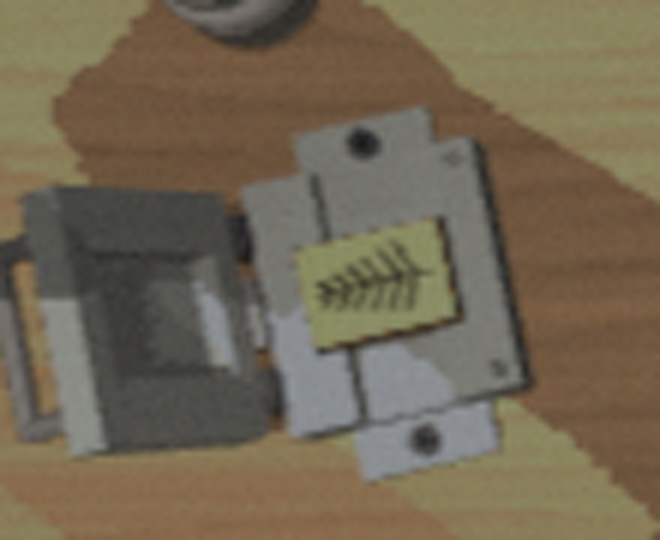

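```bash
python3 - <<'E'
from fit import *
t=C((80,140),6);s=C((220,100),6)
B=[("top",m(22,31,42),t(297,250)),("top",m(22,-31,42),t(442,218)),("top",m(-22,-31,42),t(463,317)),("top",m(-22,31,42),t(319,352)),
("side",m(-22,-31,42),s(236,446)),("side",m(22,-31,42),s(325,436)),("side",m(22,31,42),s(293,394)),("side",m(-22,31,42),s(213,404))]
fit(B,[.565,.255,.2],"block")
Mo=[("top",m(55,50,32),t(243,188)),("top",m(55,-50,32),t(482,140)),("top",m(-55,-50,32),t(530,385)),("top",m(-55,50,32),t(297,437)),
("top",m(78,0,11),t(363,124)),("top",m(-78,0,11),t(428,461)),
("side",m(-55,-50,0),s(193,545)),("side",m(55,-50,0),s(396,510))]
fit(Mo,[.565,.255,.2],"mould")
E
```

```text
block [0.5655 0.2542 0.1986]
[[0.1, 0.1], [-0.0, 0.3], [-0.3, 0.7], [-0.4, 0.0], [1.7, 0.9], [0.7, 0.8], [-0.1, -0.0], [-0.0, -0.1]]
top [0.5662 0.2539 0.2173]
side [0.5641 0.2576 0.1376]
mould [0.5658 0.2541 0.202 ]
[[0.5, 0.0], [-1.0, -0.3], [-0.7, 0.5], [-0.5, 0.3], [0.1, -0.7], [0.6, 1.3], [0.4, 1.0], [0.9, 2.0]]
top [0.5663 0.2536 0.2048]
```

```bash
cat >> h.py <<'E'
PB=np.array([.5657,.2545,.207])
_st=st
def st():
    _st(); s=observe()
    open("log.txt","a").write(" ".join("%.6f"%v for v in list(s['qpos'])+list(pose().ravel()))+"\n")
E
python3 - <<'E'
from h import *
st()
plan(pose(),mk(W(PB,(0,0,130)),(0,0,-1),D(PB,(1,0,0))),flip=False)
E
```

```text
t 6.9 p [0.5394 0.3851 0.2219] x [ 0.008  0.012 -1.   ] y [ 0.208 -0.978 -0.01 ] F [0.3 0.5 0.5] w 0.0218 q [-0.47  0.62 -0.37  1.51  0.24  1.05 -2.26] tip 0.011
total [90.869, 103.765, 106.347, -1.568, -0.016, 0.0] n 11 row [8.2608, 9.4332, 9.6679, -0.1425, -0.0014, 0.0]
```

{"method": "jog_arm", "body": {"commands": [[0,9.4,9.6,-0.142,0,0],[2,9.4,9.6,-0.142,0,0],[3,9.4,9.6,-0.142,0,0],[6,9.4,9.6,-0.142,0,0],[8,9.4,9.6,-0.142,0,0],[10,9.4,9.6,-0.142,0,0],[12,9.4,9.6,-0.142,0,0],[12,9.4,9.6,-0.142,0,0],[12,9.4,9.6,-0.142,0,0],[10,9.4,9.6,-0.142,0,0],[10,9.4,9.6,-0.142,0,0],[0,0,0,0,0,0]], "gripper": 70}}

```text
clock: 8.1
position: [0.5615, 0.2465, 0.1398]
tool_rot: [1.94, 1.551, 0.63]
force: [-0.3, -0.5, -0.4]
grip_width: 0.062
```

```bash
python3 - <<'E'
from h import *
st()
plan(pose(),mk(W(PB,(0,0,55)),(0,0,-1),D(PB,(1,0,0))),flip=False)
E
```

```text
t 8.1 p [0.5615 0.2465 0.1398] x [ 0.016  0.011 -1.   ] y [0.966 0.258 0.018] F [-0.3 -0.5 -0.4] w 0.062 q [-0.03  0.71 -0.72  1.71  0.57  0.92 -0.72] tip 0.011
total [84.85, 5.15, -6.53, 0.054, -0.008, -0.018] n 2 row [42.4249, 2.5752, -3.265, 0.0269, -0.0038, -0.009]
```

{"method": "jog_arm", "body": {"commands": [[25,2.6,-3.3,0.027,-0.004,-0.009],[30,2.6,-3.3,0.027,-0.004,-0.009],[20,0,0,0,0,0],[0,0,0,0,0,0]]}}

```text
clock: 8.5
position: [0.5657, 0.2559, 0.0662]
tool_rot: [1.557, 1.568, 0.171]
force: [-1.2, -0.5, 0.2]
grip_width: 0.0623
```

```bash
python3 - <<'E'
from h import *
st()
plan(pose(),mk(W(PB,(0,0,31.5)),(0,0,-1),D(PB,(1,0,0))),flip=False)
E
```

```text
t 8.5 p [0.5657 0.2559 0.0662] x [ 0.002  0.    -1.   ] y [0.983 0.184 0.002] F [-1.2 -0.5  0.2] w 0.0623 q [-0.1   0.82 -0.63  1.71  0.63  0.83 -0.84] tip 0.011
total [34.7, -0.306, 1.327, -0.022, 0.0, -0.002] n 1 row [34.7003, -0.3055, 1.3271, -0.0224, 0.0001, -0.0025]
```

{"method": "jog_arm", "body": {"commands": [[18,0,0.7,-0.02,0,-0.002],[15,0,0.5,0,0,0],[0,0,0,0,0,0]]}}

```text
clock: 8.8
position: [0.5663, 0.256, 0.0349]
tool_rot: [1.709, 1.567, 0.338]
force: [-0.2, -0.5, -0.3]
grip_width: 0.0621
```

```bash
python3 - <<'E'
from h import *
st()
plan(pose(),mk(W(PB,(0,0,31.5)),(0,0,-1),D(PB,(1,0,0))),flip=False)
E
```

```text
t 8.8 p [0.5663 0.256  0.0349] x [ 0.003  0.001 -1.   ] y [0.98  0.198 0.003] F [-0.2 -0.5 -0.3] w 0.0621 q [-0.12  0.86 -0.61  1.72  0.67  0.78 -0.86] tip 0.011
total [3.36, -0.917, 1.368, -0.007, -0.0, -0.003] n 1 row [3.3596, -0.9166, 1.368, -0.0072, -0.0004, -0.0033]
```

Good. Down 3 mm and close.

{"method": "jog_arm", "body": {"commands": [[3,-0.5,1,-0.006,0,-0.002],[0,0,0,0,0,0]]}}

```text
clock: 9.0
position: [0.5663, 0.2552, 0.0328]
tool_rot: [1.911, 1.569, 0.545]
force: [0.2, -1.1, 0.9]
grip_width: 0.0622
```

{"method": "jog_arm", "body": {"commands": [[0,0,0,0,0,0],[0,0,0,0,0,0],[0,0,0,0,0,0],[0,0,0,0,0,0],[0,0,0,0,0,0]], "gripper": 255, "newtons": 35}}

```text
clock: 9.5
position: [0.5671, 0.2553, 0.0345]
tool_rot: [1.829, 1.567, 0.462]
force: [1.3, -0.2, -0.5]
grip_width: 0.0432
```

```bash
python3 - <<'E'
from h import *
st()
a=grab_frame("side")
crop("side",a,(220,100,310,200),6,"pics/ms7.png")
E
```

```text
t 9.5 p [0.5671 0.2553 0.0345] x [ 0.004  0.002 -1.   ] y [0.979 0.202 0.004] F [ 1.3 -0.2 -0.5] w 0.0432 q [-0.12  0.86 -0.61  1.72  0.67  0.78 -0.85] tip 0.011
```

View pics/ms7.png

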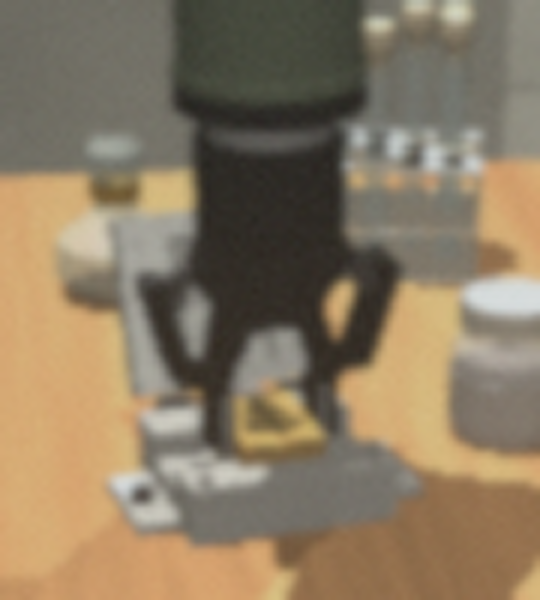

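{"method": "jog_arm", "body": {"commands": [[-8,0,0,0,0,0],[-15,0,0,0,0,0],[-25,0,0,0,0,0],[-30,0,0,0,0,0],[-30,0,0,0,0,0]]}}

```text
clock: 10.05
position: [0.5647, 0.2547, 0.1462]
tool_rot: [-1.888, 1.569, 3.029]
force: [0.3, -0.5, -0.8]
grip_width: 0.0434
```

```bash
cat > fk.py <<'E'
from h import *
from scipy.optimize import least_squares
import itertools
raw=[ # p,x,y,q
([.189215,-.595346,.241742],None,None,[1.19279712,.5219986,-.03630961,1.59999009,.02119897,1.02107158,-.11279336]),
([0.5605,0.2039,0.2428],[0.008,-0.006,-1],[0.201,-0.979,0.008],[-0.19,0.49,-0.38,1.67,0.22,1.02,-2.01]),
([0.5747,0.2296,0.1468],[0.002,0.006,-1],[0.215,-0.977,-0.005],[-0.23,0.64,-0.36,1.69,0.27,0.86,-2.06]),
([0.5792,0.2212,0.0934],[0.016,0.006,-1],[0.206,-0.979,-0.002],[-0.24,0.71,-0.33,1.73,0.32,0.74,-2.09]),
([0.5681,0.2555,0.1208],[0.006,0.007,-1],[0.204,-0.979,-0.006],[-0.29,0.68,-0.34,1.7,0.29,0.81,-2.12]),
([0.5543,0.3186,0.1415],[0.007,0.005,-1],[0.204,-0.979,-0.004],[-0.39,0.67,-0.35,1.64,0.28,0.87,-2.21]),
([0.5436,0.3724,0.1207],[0.009,0.01,-1],[0.207,-0.978,-0.008],[-0.47,0.72,-0.34,1.6,0.29,0.85,-2.28])]
data=[]
for p,x,y,q in raw:
    if x is None: R=Ro.from_euler('xyz',[-1.49324709,1.56971361,1.95612516]).as_matrix()
    else: R=mk(p,x,y)[:3,:3]
    data.append((np.array(q),R,np.array(p),.3 if x is not None else 1))
for l in open("log.txt"):
    v=np.array(l.split(),float); T=v[7:].reshape(4,4); data.append((v[:7],T[:3,:3],T[:3,3],1))
AX=[2,1,2,1,2,1,2]
def fk(q,pr,sg):
    # pr: base yaw, d(8) z offs interleaved a(7,x and y), tool R
    T=np.eye(4); T[:3,:3]=Ro.from_rotvec([0,0,pr[0]]).as_matrix()
    for i in range(7):
        t=np.eye(4); t[:3,3]=pr[1+3*i:4+3*i]
        r=np.eye(4); ax=np.zeros(3);ax[AX[i]]=sg[i]*q[i]; r[:3,:3]=Ro.from_rotvec(ax).as_matrix()
        T=T@t@r
    t=np.eye(4); t[:3,3]=pr[22:25]; t[:3,:3]=Ro.from_rotvec(pr[25:28]).as_matrix()
    return T@t
R0=np.array([0]+[0,0,.3]+[0,0,0]+[0,0,.4]+[0,0,0]+[0,0,.4]+[0,0,0]+[0,0,0]+[0,0,.3]+[0,0,0],float)
def run(sg,x0,reg=.02,nf=60):
    def f(x):
        r=[reg*(x[:25]-R0[:25])]
        for q,R,p,w in data:
            T=fk(q,x,sg); r.append(w*(T[:3,3]-p)*10); r.append(w*(T[:3,:3]-R).ravel())
        return np.concatenate(r)
    return least_squares(f,x0,max_nfev=nf)
if __name__=="__main__":
    best=[]
    for s in itertools.product([1,-1],[1],[1,-1],[1],[1,-1],[1],[1,-1]):
        for y0 in (0,np.pi):
            for tw in ([0,-np.pi/2,0],[np.pi/2,-np.pi/2,0]):
                x0=R0.copy();x0[0]=y0;x0[25:]=Ro.from_euler('ZYX',[tw[0],tw[1],0]).as_rotvec()
                o=run(s,x0,nf=25);best.append((o.cost,s,o.x))
    best.sort(key=lambda b:b[0])
    for b in best[:5]: print(b[0],b[1])
    b=best[0]; o=run(b[1],b[2],reg=.01,nf=200); x=o.x
    print(o.cost,np.round(x,3))
    for q,R,p,w in data:
        T=fk(q,x,b[1]);print(np.round((T[:3,3]-p)*1000,1),np.round(np.abs(T[:3,:3]-R).max(),3))
    np.savez("fk.npz",x=x,s=b[1])
E
python3 - <<'E'
from h import *
st()
E
time python3 fk.py
```

```text
t 10.05 p [0.5647 0.2547 0.1462] x [-0.001  0.    -1.   ] y [ 0.979  0.204 -0.001] F [ 0.3 -0.5 -0.8] w 0.0434 q [-0.06  0.72 -0.71  1.67  0.54  0.96 -0.76] tip 0.011
0.00022555835447828502 (-1, 1, -1, 1, -1, 1, -1)
0.0002255583544785142 (-1, 1, -1, 1, -1, 1, -1)
0.00022555835447878327 (-1, 1, -1, 1, -1, 1, -1)
0.0048710150190159505 (-1, 1, -1, 1, -1, 1, -1)
2.1575197038448715 (-1, 1, -1, 1, 1, 1, -1)
0.00022308846214805803 [ 0.047  0.012 -0.021  0.292 -0.03  -0.005 -0.008 -0.01  -0.005  0.471
  0.003 -0.02   0.071  0.006 -0.02   0.414  0.01  -0.02   0.014 -0.016
 -0.02  -0.011  0.013 -0.002  0.289  1.244 -1.187  1.244]
[ 0. -0.  0.] 0.0
[0.1 0.1 1.9] 0.003
[ 0.4 -0.6 -0.1] 0.005
[ 0.2 -0.1 -2. ] 0.004
[-0.9 -1.2 -2.6] 0.007
[-1.5  3.2  1.7] 0.005
[0.9 0.3 2.4] 0.008
[ 0.1 -0.2 -0.2] 0.001
[ 0.1 -0.2  0.2] 0.001
[-0.2  0.  -0. ] 0.0
[ 0.1 -0.   0.1] 0.0
[ 0.1 -0.   0.1] 0.0
[-0.   0.2 -0.3] 0.0
real	0m58.366s
user	0m58.571s
sys	0m0.074s
```

```bash
cat > ik.py <<'E'
from fk import *
d=np.load("fk.npz");X=d['x'];S=d['s']
LO=np.array([-2.91,-.3,-1.5,.17,-1.26,.16,-2.52]);HI=np.array([2.91,2.13,1.42,2.43,4.41,1.93,2.52])
def ik(T,q0,tries=6):
    def f(q):
        A=fk(q,X,S);return np.r_[(A[:3,3]-T[:3,3])*10,(A[:3,:3]-T[:3,:3]).ravel(),.003*(q-(LO+HI)/2)/(HI-LO)]
    rng=np.random.default_rng(0);b=None
    for i in range(tries):
        s=np.clip(q0 if i==0 else q0+rng.normal(0,.5,7),LO+.02,HI-.02)
        o=least_squares(f,s,bounds=(LO+.01,HI-.01))
        A=fk(o.x,X,S);e=np.linalg.norm(A[:3,3]-T[:3,3])*1000,np.abs(A[:3,:3]-T[:3,:3]).max()
        if b is None or e[0]+e[1]*300<b[1][0]+b[1][1]*300-.5: b=(o.x,e)
        if e[0]<2 and e[1]<.01: break
    return b
def tilt(p,jaw,a):
    # tool x = down rotated by a about jaw axis
    jaw=np.array(jaw,float);x=Ro.from_rotvec(np.array(jaw)*a).apply([0,0,-1.]);return mk(p,x,jaw)
if __name__=="__main__":
    q0=observe()['qpos']
    a=np.pi/4
    for nm,p in (("mat",[.555,0,.035]),("rackO",[.5297,-.3077,.035]),("rackI",[.5257,-.2197,.035])):
        for jn,j in (("+x",[1,0,0]),("-x",[-1,0,0]),("+y",[0,1,0]),("-y",[0,-1,0])):
            if nm!="mat" and 'y' in jn: continue
            for s in (1,-1):
                q,e=ik(tilt(p,j,s*a),q0)
                print(nm,jn,s,"toolx",np.round(tilt(p,j,s*a)[:3,0],2),np.round(e,3),np.round(q,2))
E
python3 ik.py
```

```text
mat +x 1 toolx [ 0.    0.71 -0.71] [0. 0.] [ 0.52  0.9  -0.41  1.74 -0.64  0.82  0.73]
mat +x -1 toolx [ 0.   -0.71 -0.71] [0. 0.] [-0.43  0.9  -0.05  1.82  0.83  1.07 -1.12]
mat -x 1 toolx [ 0.   -0.71 -0.71] [0. 0.] [-0.29  0.87 -0.24  1.89  0.95  1.15  1.91]
mat -x -1 toolx [ 0.    0.71 -0.71] [0. 0.] [ 0.25  0.87 -0.01  1.78 -0.98  0.97 -2.12]
mat +y 1 toolx [-0.71  0.   -0.71] [0. 0.] [ 0.09  1.04 -0.35  1.34  0.11  1.57  1.31]
mat +y -1 toolx [ 0.71  0.   -0.71] [0. 0.] [ 0.35  0.86 -0.49  2.38  2.78  0.9  -1.05]
mat -y 1 toolx [ 0.71  0.   -0.71] [13.759  0.358] [-0.46  0.74  0.41  2.04 -1.25  0.17 -0.56]
mat -y -1 toolx [-0.71  0.   -0.71] [0. 0.] [-0.06  1.05 -0.04  1.31 -0.07  1.56 -1.64]
rackO +x 1 toolx [ 0.    0.71 -0.71] [0. 0.] [ 0.96  1.04 -0.48  1.38 -0.25  1.25  0.74]
rackO +x -1 toolx [ 0.   -0.71 -0.71] [0. 0.] [ 0.26  0.86 -0.2   1.99  1.42  0.94 -1.14]
rackO -x 1 toolx [ 0.   -0.71 -0.71] [0. 0.] [ 0.28  0.84 -0.2   2.05  1.46  0.94  1.96]
rackO -x -1 toolx [ 0.    0.71 -0.71] [0. 0.] [ 0.77  1.   -0.12  1.41 -0.53  1.3  -2.17]
rackI +x 1 toolx [ 0.    0.71 -0.71] [0. 0.] [ 0.88  0.97 -0.48  1.55 -0.33  1.09  0.73]
rackI +x -1 toolx [ 0.   -0.71 -0.71] [0. 0.] [ 0.06  0.85 -0.17  2.02  1.28  0.97 -1.2 ]
rackI -x 1 toolx [ 0.   -0.71 -0.71] [0. 0.] [ 0.11  0.83 -0.22  2.08  1.33  0.99  1.89]
rackI -x -1 toolx [ 0.    0.71 -0.71] [0. 0.] [ 0.65  0.94 -0.08  1.58 -0.65  1.18 -2.13]
```

```bash
python3 - <<'E'
from h import *
st()
plan(pose(),mk((.5545,.002,.075),(0,0,-1),D(PR,(0,1,0))),flip=False)
E
```

```text
t 10.05 p [0.5647 0.2547 0.1462] x [-0.001  0.    -1.   ] y [ 0.979  0.204 -0.001] F [ 0.3 -0.5 -0.8] w 0.0434 q [-0.06  0.72 -0.71  1.67  0.54  0.96 -0.76] tip 0.011
total [71.241, -223.915, 159.857, -1.411, -0.001, 0.001] n 10 row [7.1241, -22.3915, 15.9857, -0.1411, -0.0001, 0.0001]
```

{"method": "jog_arm", "body": {"commands": [[0,-22.4,16,-0.141,0,0],[0,-22.4,16,-0.141,0,0],[0,-22.4,16,-0.141,0,0],[0,-22.4,16,-0.141,0,0],[10,-22.4,16,-0.141,0,0],[10,-22.4,16,-0.141,0,0],[12,-22.4,16,-0.141,0,0],[12,-22.4,16,-0.141,0,0],[12,-22.4,16,-0.141,0,0],[10,-22.4,16,-0.141,0,0],[0,0,0,0,0,0],[0,0,0,0,0,0]]}}

```text
clock: 11.25
position: [0.546, -0.0042, 0.0973]
tool_rot: [-0.251, 1.551, -0.147]
force: [-0.6, 0.5, -0.7]
grip_width: 0.0435
```

```bash
python3 - <<'E'
from h import *
st()
plan(pose(),mk((.5545,.002,.033),(0,0,-1),D(PR,(0,1,0))),flip=False)
E
```

```text
t 11.25 p [ 0.546  -0.0042  0.0973] x [ 0.02  -0.003 -1.   ] y [-0.104  0.995 -0.005] F [-0.6  0.5 -0.7] w 0.0435 q [ 0.58  0.8  -1.    1.91  0.87  0.92  0.82] tip 0.011
total [64.376, 5.723, 8.311, 0.059, 0.019, 0.004] n 2 row [32.188, 2.8617, 4.1556, 0.0296, 0.0097, 0.0022]
```

{"method": "jog_arm", "body": {"commands": [[24,2.9,4.1,0.03,0.01,0.002],[24,2.5,3.5,0.025,0.008,0.002],[12,0,0,0,0,0],[0,0,0,0,0,0]]}}

```text
clock: 11.65
position: [0.5549, 0.0037, 0.04]
tool_rot: [-0.383, 1.564, -0.339]
force: [-0.1, 0.2, 0.2]
grip_width: 0.0433
```

```bash
python3 - <<'E'
from h import *
st()
plan(pose(),mk((.5545,.002,.0245),(0,0,-1),D(PR,(0,1,0))),flip=False)
E
```

```text
t 11.65 p [0.5549 0.0037 0.04  ] x [ 0.006 -0.002 -1.   ] y [-0.044  0.999 -0.002] F [-0.1  0.2  0.2] w 0.0433 q [ 0.51  0.89 -0.91  1.89  0.95  0.86  0.7 ] tip 0.011
total [15.526, -1.62, -0.543, -0.001, 0.006, 0.002] n 1 row [15.526, -1.6202, -0.5431, -0.0011, 0.0059, 0.0024]
```

{"method": "jog_arm", "body": {"commands": [[10,0,0,0,0.006,0.002],[3,0,0,0,0,0],[2,0,0,0,0,0]]}}

```text
clock: 11.95
position: [0.5555, 0.0044, 0.0266]
tool_rot: [-0.254, 1.569, -0.209]
force: [-0.0, -0.4, -1.2]
grip_width: 0.043
```

{"method": "jog_arm", "body": {"commands": [[1,0,0,0,0,0],[0,0,0,0,0,0]]}}

```text
clock: 12.15
position: [0.5556, 0.0042, 0.0259]
tool_rot: [-0.264, 1.568, -0.219]
force: [0.1, -0.5, -0.8]
grip_width: 0.0433
```

```bash
python3 - <<'E'
from h import *
st()
plan(pose(),mk((.5545,.002,.0245),(0,0,-1),D(PR,(0,1,0))),flip=False)
E
```

```text
t 12.15 p [0.5556 0.0042 0.0259] x [ 0.003 -0.001 -1.   ] y [-0.045  0.999 -0.001] F [ 0.1 -0.5 -0.8] w 0.0433 q [ 0.49  0.91 -0.9   1.89  0.97  0.85  0.69] tip 0.011
total [1.437, -2.188, -1.237, 0.0, 0.003, 0.001] n 1 row [1.4373, -2.1878, -1.2373, 0.0, 0.0026, 0.0007]
```

{"method": "jog_arm", "body": {"commands": [[1.5,0,0,0,0,0],[1.5,0,0,0,0,0]]}}

```text
clock: 12.35
position: [0.556, 0.0041, 0.0235]
tool_rot: [-0.253, 1.567, -0.208]
force: [-8.3, -4.5, 30.8]
grip_width: 0.0432
```

{"method": "jog_arm", "body": {"commands": [[1,0,0,0,0,0],[0,0,0,0,0,0]]}}

```text
clock: 12.55
position: [0.5561, 0.004, 0.0238]
tool_rot: [-0.47, 1.566, -0.425]
force: [0.1, 0.8, -1.5]
grip_width: 0.0433
```

{"method": "jog_arm", "body": {"commands": [[0,0,0,0,0,0],[0,0,0,0,0,0],[0,0,0,0,0,0],[-15,0,0,0,0,0],[-30,0,0,0,0,0],[-30,0,0,0,0,0],[-20,0,0,0,0,0]], "gripper": 60}}

```text
clock: 13.25
position: [0.5542, 0.0049, 0.1222]
tool_rot: [-1.573, 1.57, -1.527]
force: [-0.2, -0.5, 0.3]
grip_width: 0.0654
```

```bash
python3 - <<'E'
from h import *
st()
a=grab_frame("side");b=grab_frame("top")
crop("side",a,(230,170,320,250),7,"pics/a8.png")
crop("top",b,(200,150,290,230),7,"pics/b8.png")
# target approach: tilted tool, TCP retreat 70mm along tool
j=D(PR,(1,0,0)); 
from ik import tilt
for s in (1,-1):
    T=tilt([.556,.004,.02],j,s*np.pi/4); T[:3,3]-=.07*T[:3,0]
    plan(pose(),T,flip=False)
E
```

```text
t 13.25 p [0.5542 0.0049 0.1222] x [ 0.    -0.001 -1.   ] y [-0.046  0.999 -0.001] F [-0.2 -0.5  0.3] w 0.0654 q [ 0.57  0.78 -1.01  1.85  0.81  0.98  0.81] tip 0.011
total [30.429, -50.7, 56.989, 1.484, 0.617, 0.613] n 12 row [2.5357, -4.225, 4.7491, 0.1236, 0.0514, 0.0511]
total [31.327, 50.32, -54.521, 1.482, -0.611, -0.615] n 12 row [2.6106, 4.1933, -4.5434, 0.1235, -0.0509, -0.0513]
```

View pics/a8.png

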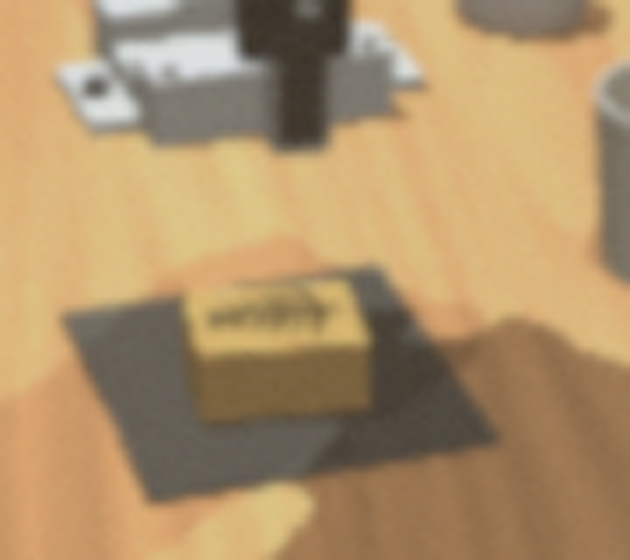

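View pics/b8.png

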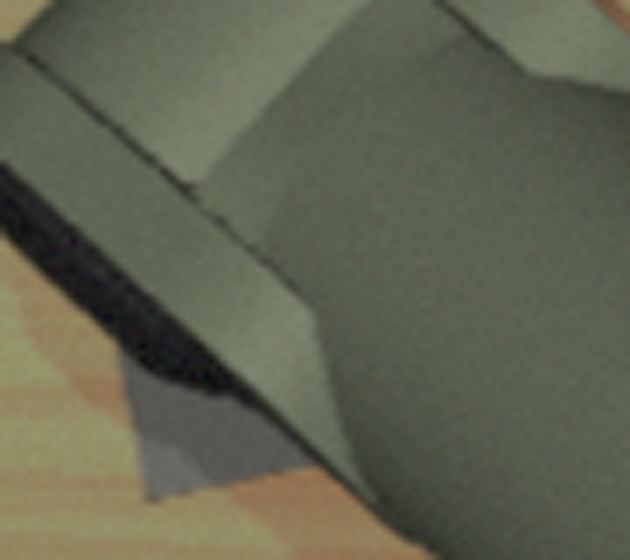

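```bash
python3 - <<'E'
from fit import *
s=C((230,170),7)
# block frame here: X=long(62) Y=44
B=[("side",m(-31,22,32),s(183,293)),("side",m(31,22,32),s(353,281)),("side",m(31,-22,32),s(371,347)),("side",m(-31,-22,32),s(195,350)),("side",m(31,-22,2),s(369,408)),("side",m(-31,-22,2),s(205,422))]
fit(B,[.556,.004,.045],"block")
from ik import *
q=observe()['qpos']; j=D(PR,(1,0,0))
T=tilt([.556,.005,.021],j,-np.pi/4);T[:3,3]-=.075*T[:3,0]
print(ik(T,q)); print(ik(T,np.array([-.43,.9,-.05,1.82,.83,1.07,-1.12])))
E
```

```text
block [0.5516 0.0034 0.0229]
[[0.4, -0.5], [-0.2, -0.2], [0.0, -0.7], [0.5, 0.4], [0.0, 0.7], [-0.9, 0.2]]
side [0.5516 0.0034 0.0229]
(array([-0.55247382,  0.85222399, -0.01141067,  1.78118201,  0.7333686 ,
        1.12649268, -1.05495976]), (np.float64(2.7158616272727108e-05), np.float64(3.4458278879224546e-07)))
(array([-0.55247242,  0.85222385, -0.01141255,  1.78118202,  0.73336979,
        1.12649356, -1.0549606 ]), (np.float64(2.713532811184148e-05), np.float64(3.4468645022484107e-07)))
```

```bash
cat > mg.py <<'E'
from ik import *
import sys
j=D(PR,(1,0,0))
def MT(back,c=(.555,.0045,.020)):
    T=tilt(list(c),j,-np.pi/4);T[:3,3]-=back*T[:3,0];return T
E
python3 - <<'E'
from mg import *
plan(pose(),MT(.075),flip=False)
E
```

```text
total [26.223, 51.921, -56.789, 1.482, -0.611, -0.615] n 12 row [2.1853, 4.3268, -4.7324, 0.1235, -0.0509, -0.0513]
```

{"method": "jog_arm", "body": {"commands": [[2.2,4.3,-4.7,0.123,-0.051,-0.051],[2.2,4.3,-4.7,0.123,-0.051,-0.051],[2.2,4.3,-4.7,0.123,-0.051,-0.051],[2.2,4.3,-4.7,0.123,-0.051,-0.051],[2.2,4.3,-4.7,0.123,-0.051,-0.051],[2.2,4.3,-4.7,0.123,-0.051,-0.051],[2.2,4.3,-4.7,0.123,-0.051,-0.051],[2.2,4.3,-4.7,0.123,-0.051,-0.051],[2.2,4.3,-4.7,0.123,-0.051,-0.051],[2.2,4.3,-4.7,0.123,-0.051,-0.051],[2.2,4.3,-4.7,0.123,-0.051,-0.051],[2.2,4.3,-4.7,0.123,-0.051,-0.051],[0,0,0,0,0,0]], "gripper": 0}}

```text
clock: 14.65
position: [0.5475, 0.0593, 0.0789]
tool_rot: [0.027, 0.776, -1.524]
force: [-1.0, -0.6, -0.7]
grip_width: 0.0858
```

```bash
python3 - <<'E'
from mg import *
st()
plan(pose(),MT(.075),flip=False)
E
```

```text
t 14.65 p [0.5475 0.0593 0.0789] x [ 0.033 -0.713 -0.701] y [0.999 0.028 0.019] F [-1.  -0.6 -0.7] w 0.0858 q [-0.29  0.89 -0.44  1.76  0.98  1.36 -1.28] tip 0.011
total [5.634, 4.962, -2.767, -0.026, 0.009, -0.001] n 1 row [5.6337, 4.9619, -2.7668, -0.0256, 0.009, -0.0014]
```

{"method": "jog_arm", "body": {"commands": [[5,5,-2.7,-0.025,0.009,0],[0,0,0,0,0,0],[20,0,0,0,0,0],[20,0,0,0,0,0],[0,0,0,0,0,0]]}}

```text
clock: 15.15
position: [0.5539, 0.025, 0.0438]
tool_rot: [-0.007, 0.79, -1.522]
force: [-1.4, -0.3, 0.9]
grip_width: 0.0854
```

```bash
python3 - <<'E'
from mg import *
st()
plan(pose(),MT(.0),flip=False)
a=grab_frame("side")
crop("side",a,(230,150,320,250),6,"pics/a9.png")
print(proj("side",pose()[:3,3]))
E
```

```text
t 15.15 p [0.5539 0.025  0.0438] x [ 0.035 -0.703 -0.71 ] y [ 0.999  0.054 -0.005] F [-1.4 -0.3  0.9] w 0.0854 q [-0.24  0.93 -0.42  1.79  1.04  1.29 -1.27] tip 0.011
total [31.344, 0.158, -2.217, 0.01, -0.004, -0.003] n 1 row [31.3435, 0.1581, -2.217, 0.0095, -0.0043, -0.0029]
[[269.1544618  205.86107404]]
```

View pics/a9.png

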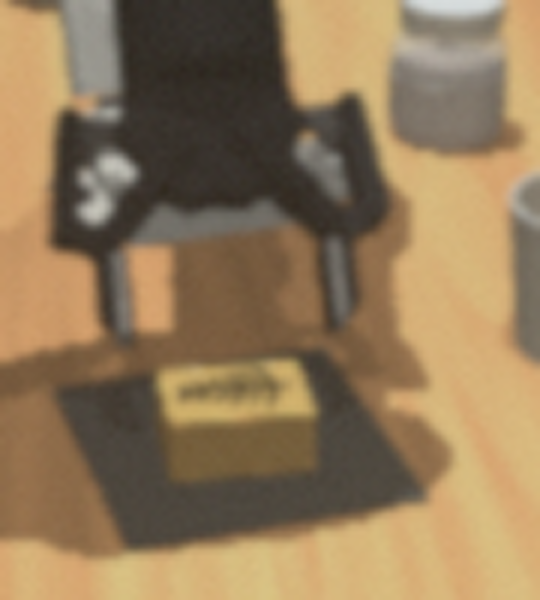

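{"method": "jog_arm", "body": {"commands": [[16,0,-2,0.009,-0.004,-0.003],[14,0,0,0,0,0],[0,0,0,0,0,0]]}}

```text
clock: 15.5
position: [0.5552, 0.0049, 0.0202]
tool_rot: [0.001, 0.787, -1.525]
force: [-0.4, 0.8, 0.2]
grip_width: 0.0854
```

```bash
python3 - <<'E'
from mg import *
st()
plan(pose(),MT(.0),flip=False)
a=grab_frame("side")
crop("side",a,(230,150,320,250),6,"pics/a10.png")
E
```

```text
t 15.5 p [0.5552 0.0049 0.0202] x [ 0.032 -0.705 -0.708] y [0.999 0.045 0.001] F [-0.4  0.8  0.2] w 0.0854 q [-0.22  0.97 -0.39  1.8   1.08  1.25 -1.3 ] tip 0.011
total [0.425, -0.184, 0.083, -0.0, -0.001, -0.001] n 1 row [0.4255, -0.1841, 0.0834, -0.0004, -0.0013, -0.0006]
```

View pics/a10.png

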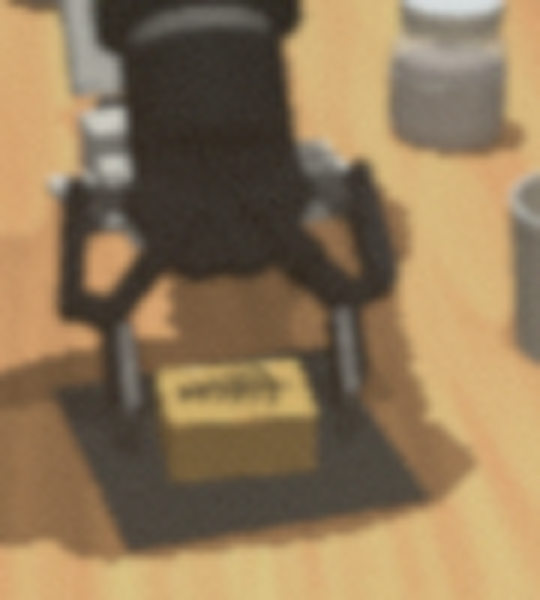

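{"method": "jog_arm", "body": {"commands": [[0,0,0,0,0,0],[0,0,0,0,0,0],[0,0,0,0,0,0],[0,0,0,0,0,0],[0,0,0,0,0,0]], "gripper": 255, "newtons": 40}}

```text
clock: 16.05
position: [0.5557, 0.0076, 0.0215]
tool_rot: [0.003, 0.789, -1.521]
force: [-0.5, -1.5, -1.8]
grip_width: 0.0613
```

```bash
python3 - <<'E'
from mg import *
st()
plan(pose(),MT(.0),flip=False)
a=grab_frame("side")
crop("side",a,(230,150,320,250),6,"pics/a11.png")
E
```

```text
t 16.05 p [0.5557 0.0076 0.0215] x [ 0.035 -0.704 -0.71 ] y [0.999 0.047 0.002] F [-0.5 -1.5 -1.8] w 0.0613 q [-0.23  0.96 -0.4   1.8   1.08  1.25 -1.3 ] tip 0.011
total [3.259, -0.879, 1.133, 0.0, -0.003, -0.003] n 1 row [3.2592, -0.8793, 1.1327, 0.0001, -0.0034, -0.0033]
```

View pics/a11.png

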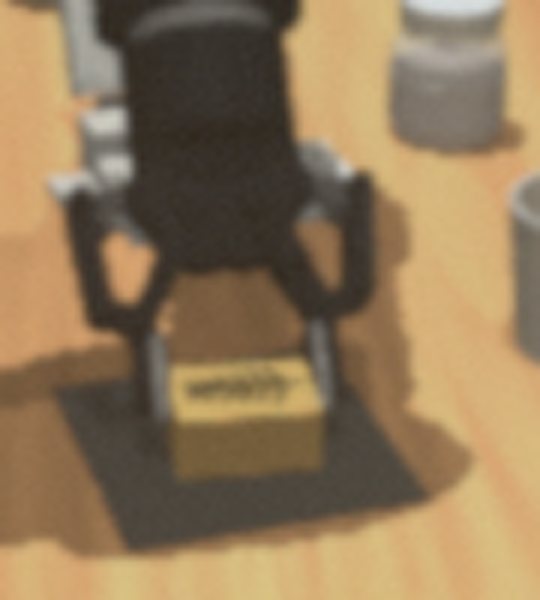

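```bash
python3 - <<'E'
from fit import *
s=C((230,150),6)
B=[("side",m(31,22,32),s(317,360)),("side",m(31,-22,32),s(325,411)),("side",m(-31,-22,32),s(173,420)),("side",m(31,-22,2),s(323,467)),("side",m(-31,-22,2),s(180,479))]
fit(B,[.556,.004,.045],"block")
from mg import *
T=pose(); U=T.copy();U[2,3]+=.13; plan(T,U,flip=False)
G=tilt(W(PR,(0,-48.5,160)),j,np.pi/4); print(G[:3,3])
plan(U,G,flip=False); print(twist(U,G))
q=observe()['qpos']
print(ik(U,q)[0].round(2)); 
A=U
for k in np.linspace(0,1,9):
    from scipy.linalg import expm,logm
    L=logm(np.linalg.inv(U)@G).real; Q=U@expm(L*k); q,e=ik(Q,q,1); print(round(k,2),Q[:3,3].round(3),q.round(2),np.round(e,3))
E
```

```text
block [ 0.556   0.0055 -0.0282]
[[-0.5, -0.3], [0.1, 0.2], [0.7, -0.5], [0.2, 0.9], [-0.4, -0.2]]
side [ 0.556   0.0055 -0.0282]
total [-92.236, 0.294, 91.61, 0.0, 0.0, 0.0] n 3 row [-30.7454, 0.098, 30.5367, 0.0, 0.0, 0.0]
[ 0.52988661 -0.31215068  0.16      ]
total [-10.132, -40.416, 353.303, 0.003, 1.567, -0.003] n 11 row [-0.9211, -3.6742, 32.1184, 0.0002, 0.1425, -0.0002]
[-1.01320232e+01 -4.04157039e+01  3.53302715e+02  2.58278727e-03
  1.56738696e+00 -2.50640712e-03]
[-0.5   0.71  0.01  1.83  0.74  1.16 -0.94]
0.0 [0.556 0.008 0.151] [-0.5   0.71  0.01  1.83  0.74  1.16 -0.94] [0. 0.]
0.12 [ 0.552 -0.026  0.18 ] [-0.3   0.58 -0.09  1.87  0.69  1.06 -0.8 ] [0. 0.]
0.25 [ 0.549 -0.065  0.202] [-0.09  0.49 -0.17  1.87  0.57  0.97 -0.57] [0. 0.]
0.38 [ 0.546 -0.107  0.216] [ 0.1   0.45 -0.2   1.84  0.36  0.91 -0.27] [0. 0.]
0.5 [ 0.543 -0.151  0.221] [ 0.29  0.46 -0.22  1.77  0.12  0.92  0.06] [0. 0.]
0.62 [ 0.54  -0.195  0.218] [ 0.47  0.51 -0.25  1.69 -0.08  1.01  0.35] [0. 0.]
0.75 [ 0.537 -0.237  0.207] [ 0.66  0.6  -0.31  1.58 -0.21  1.14  0.54] [0. 0.]
0.88 [ 0.533 -0.277  0.187] [ 0.82  0.73 -0.39  1.46 -0.27  1.29  0.65] [0. 0.]
1.0 [ 0.53  -0.312  0.16 ] [ 0.95  0.88 -0.47  1.34 -0.29  1.44  0.7 ] [0. 0.]
```

{"method": "jog_arm", "body": {"commands": [[-6,0,6,0,0,0],[-15,0,15,0,0,0],[-25,0,25,0,0,0],[-25,0,25,0,0,0],[-20,0,20,0,0,0],[0,0,0,0,0,0]]}}

```text
clock: 16.7
position: [0.5548, 0.0073, 0.1569]
tool_rot: [0.001, 0.789, -1.522]
force: [0.6, -1.6, -0.2]
grip_width: 0.0609
```

```bash
python3 - <<'E'
from mg import *
st()
G=tilt(W(PR,(0,-48.5,160)),j,np.pi/4)
plan(pose(),G,flip=False)
a=grab_frame("side")
crop("side",a,(220,100,330,240),5,"pics/a12.png")
E
```

```text
t 16.7 p [0.5548 0.0073 0.1569] x [ 0.034 -0.704 -0.71 ] y [0.999 0.048 0.001] F [ 0.6 -1.6 -0.2] w 0.0609 q [-0.19  0.74 -0.45  1.8   0.96  1.38 -1.12] tip 0.011
total [-4.092, -39.623, 352.992, 0.003, 1.567, -0.001] n 11 row [-0.372, -3.6021, 32.0902, 0.0003, 0.1425, -0.0001]
```

View pics/a12.png

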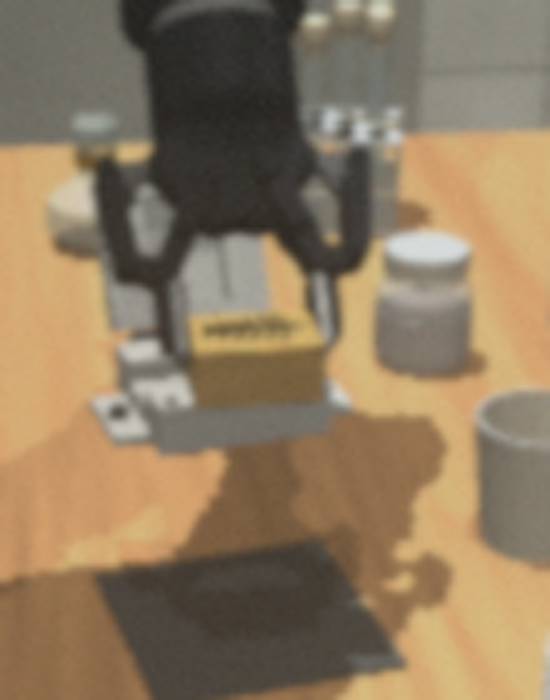

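{"method": "jog_arm", "body": {"commands": [[-0.3,-2.8,25.2,0,0.112,0],[-0.3,-2.8,25.2,0,0.112,0],[-0.3,-2.8,25.2,0,0.112,0],[-0.3,-2.8,25.2,0,0.112,0],[-0.3,-2.8,25.2,0,0.112,0],[-0.3,-2.8,25.2,0,0.112,0],[-0.3,-2.8,25.2,0,0.112,0],[-0.3,-2.8,25.2,0,0.112,0],[-0.3,-2.8,25.2,0,0.112,0],[-0.3,-2.8,25.2,0,0.112,0],[-0.3,-2.8,25.2,0,0.112,0],[-0.3,-2.8,25.2,0,0.112,0],[-0.3,-2.8,25.2,0,0.112,0],[-0.3,-2.8,25.2,0,0.112,0],[0,0,0,0,0,0]]}}

```text
clock: 18.25
position: [0.5281, -0.3187, 0.1574]
tool_rot: [-3.14, 0.726, 1.623]
force: [-0.5, -0.4, -1.7]
grip_width: 0.0614
```

```bash
python3 - <<'E'
from mg import *
st()
G=tilt(W(PR,(0,-48.5,120)),j,np.pi/4)
plan(pose(),G,flip=False)
a=grab_frame("side");b=grab_frame("top")
crop("side",a,(220,180,320,330),4,"pics/a13.png")
crop("top",b,(300,150,400,250),6,"pics/b13.png")
E
```

```text
t 18.25 p [ 0.5281 -0.3187  0.1574] x [-0.039  0.747 -0.664] y [ 0.999  0.051 -0.001] F [-0.5 -0.4 -1.7] w 0.0614 q [ 1.12  1.09 -0.82  1.22 -0.    1.51  0.52] tip 0.011
total [30.366, 2.104, 22.826, 0.003, -0.059, 0.005] n 1 row [30.366, 2.1036, 22.8259, 0.0031, -0.0594, 0.0052]
```

View pics/a13.png

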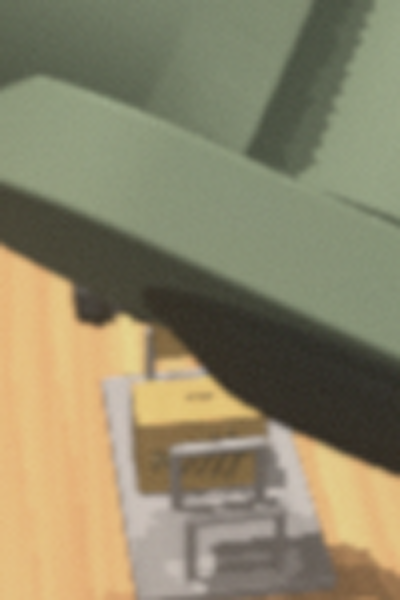

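View pics/b13.png

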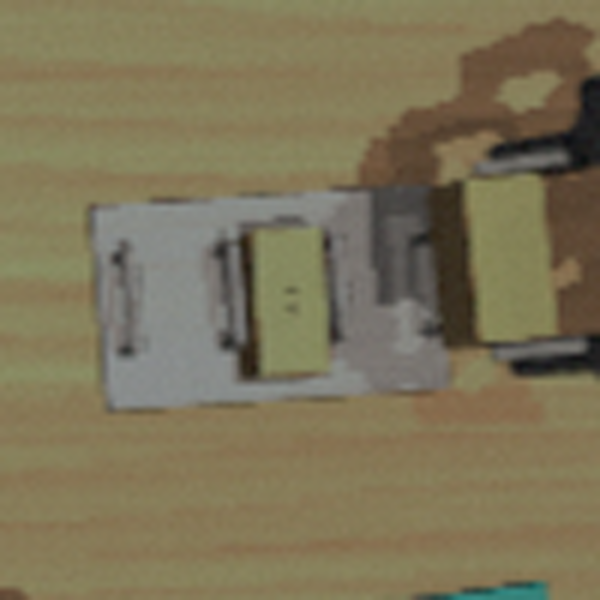

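{"method": "jog_arm", "body": {"commands": [[15,1,12,0.002,-0.045,0.004],[12,1,10,0,-0.013,0],[0,0,0,0,0,0]]}}

```text
clock: 18.65
position: [0.5345, -0.3073, 0.1313]
tool_rot: [3.128, 0.798, 1.617]
force: [-0.1, 0.0, -0.7]
grip_width: 0.0612
```

```bash
python3 - <<'E'
from mg import *
st()
G=tilt(W(PR,(0,-48.5,90)),j,np.pi/4)
plan(pose(),G,flip=False)
b=grab_frame("top"); np.save("b14.npy",b)
crop("top",b,(305,155,385,240),9,"pics/b14.png")
E
```

```text
t 18.65 p [ 0.5345 -0.3073  0.1313] x [-0.032  0.697 -0.716] y [0.998 0.056 0.009] F [-0.1  0.  -0.7] w 0.0612 q [ 1.1   1.08 -0.81  1.28  0.04  1.41  0.52] tip 0.011
total [26.175, -5.01, 32.263, 0.014, 0.013, 0.001] n 1 row [26.175, -5.0102, 32.2627, 0.0143, 0.0125, 0.001]
```

View pics/b14.png

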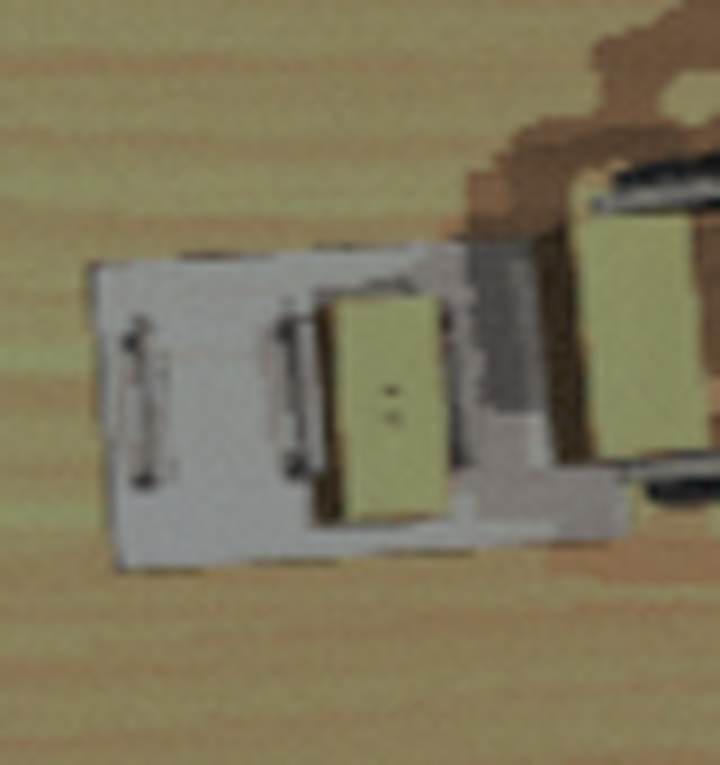

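```bash
python3 - <<'E'
from fit import *
t=C((305,155),9)
L=[(583,215),(690,213),(708,452),(596,458)]
def ctr(L,z):
    P=[atz("top",t(*l),z) for l in L];print(np.round(P,4)[:,:2].tolist());
    y1=P[0]-P[3];y2=P[1]-P[2];print("yaw",np.arctan2(y1[1],y1[0]),np.arctan2(y2[1],y2[0])); return np.mean(P,0)
c=ctr(L,.150); print(c)
T=pose(); 
print("TCP-block rackframe", D([0,0,-PR[2]],T[:3,3]-c)*1000)
c2=ctr([(333,302),(440,297),(450,515),(350,520)],.052); print("mid",c2, D([0,0,-PR[2]],c2-np.r_[PR[:2],0])*1000)
R=[("top",m(45,75,8),t(92,265)),("top",m(-45,75,8),t(120,570)),("top",m(-45,-75,8),t(632,540))]
fit(R,[.53,-.26,.045],"rack")
E
```

```text
[[0.5655, -0.291], [0.5656, -0.3183], [0.5045, -0.3199], [0.5034, -0.2914]]
yaw 0.007527535989574917 0.026168127725492412
[ 0.53477892 -0.30516064  0.15      ]
TCP-block rackframe [  0.05398703  -2.3247743  -17.39607262]
[[0.5546, -0.2479], [0.5556, -0.2779], [0.4945, -0.2782], [0.4936, -0.2503]]
yaw 0.039009750569698055 0.004082526651106886
mid [ 0.52456382 -0.26355946  0.052     ] [-3.12665569  0.28178618 52.        ]
rack [ 0.5303 -0.265   0.0479]
[[0.1, -0.2], [-0.3, 0.2], [0.2, -0.1]]
top [ 0.5303 -0.265   0.0479]
```

```bash
cat >> mg.py <<'E'
PR=np.array([.5295,-.2645,.047]); j=D(PR,(1,0,0))
def RT(z,dy=-47.3,dx=0): return tilt(W(PR,(dx,dy,z)),j,np.pi/4)
E
python3 - <<'E'
from mg import *
plan(pose(),RT(105),flip=False)
plan(RT(105),RT(70),flip=False)
E
```

```text
total [16.749, -3.576, 22.299, 0.014, 0.012, -0.001] n 1 row [16.7489, -3.5763, 22.2986, 0.0138, 0.0124, -0.0012]
total [24.749, -0.0, 24.749, -0.0, -0.0, 0.0] n 1 row [24.7487, -0.0, 24.7487, -0.0, -0.0, 0.0]
```

{"method": "jog_arm", "body": {"commands": [[15,-3.3,19,0.013,0.012,-0.001],[15,0,17,0,0,0],[0,0,0,0,0,0]]}}

```text
clock: 19.0
position: [0.5341, -0.3118, 0.0892]
tool_rot: [3.135, 0.79, 1.616]
force: [-0.4, 0.3, -0.8]
grip_width: 0.0613
```

```bash
python3 - <<'E'
from mg import *
st()
plan(pose(),RT(80),flip=False)
E
```

```text
t 19.0 p [ 0.5341 -0.3118  0.0892] x [-0.032  0.703 -0.711] y [0.999 0.05  0.005] F [-0.4  0.3 -0.8] w 0.0613 q [ 1.09  1.14 -0.79  1.27  0.06  1.38  0.54] tip 0.011
total [6.63, -2.413, 6.407, 0.005, 0.005, -0.001] n 1 row [6.6303, -2.4132, 6.4074, 0.0054, 0.0048, -0.0014]
```

{"method": "jog_arm", "body": {"commands": [[6.6,-2.4,6.4,0.005,0.005,-0.001],[0,0,0,0,0,0]]}}

```text
clock: 19.2
position: [0.5323, -0.3116, 0.0809]
tool_rot: [3.139, 0.785, 1.617]
force: [-0.1, -0.4, -1.8]
grip_width: 0.0613
```

```bash
python3 - <<'E'
from mg import *
st()
plan(pose(),RT(80),flip=False)
a=grab_frame("side");b=grab_frame("top")
crop("top",b,(305,155,385,240),9,"pics/b15.png")
crop("side",a,(230,240,320,340),6,"pics/a15.png")
E
```

```text
t 19.2 p [ 0.5323 -0.3116  0.0809] x [-0.032  0.706 -0.707] y [0.999 0.047 0.002] F [-0.1 -0.4 -1.8] w 0.0613 q [ 1.09  1.15 -0.79  1.27  0.06  1.37  0.54] tip 0.011
total [0.533, -0.583, 0.754, 0.001, 0.0, -0.001] n 1 row [0.5326, -0.5828, 0.7544, 0.0013, 0.0, -0.0009]
```

View pics/b15.png

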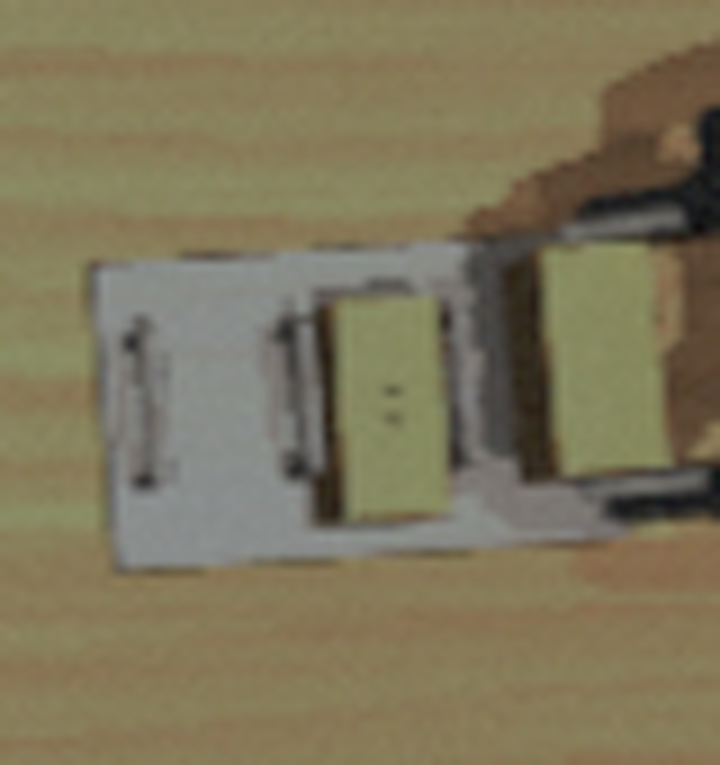

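View pics/a15.png

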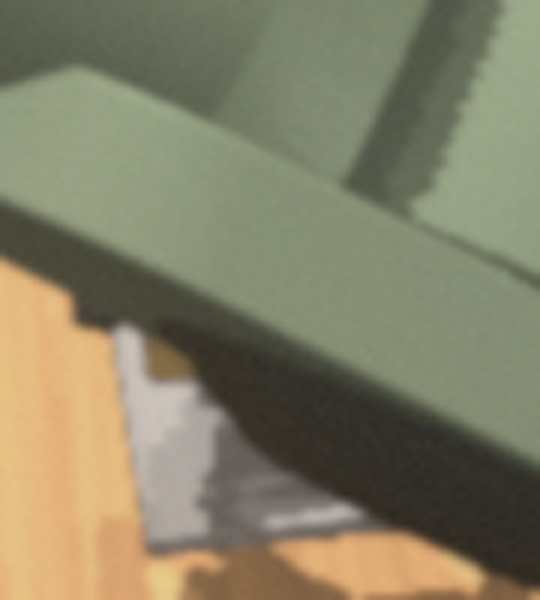

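```bash
python3 - <<'E'
from mg import *
from fit import C
t=C((305,155),9)
L=[(543,250),(652,245),(670,465),(560,475)]
for z in(.0993,.097):
    c=np.mean([atz("top",t(*l),z) for l in L],0)
    for P in ([.5295,-.2645,.047],[.5303,-.265,.0479]):
        print(z,"block in rack",(D([0,0,-P[2]],c-np.r_[P[:2],0])*1000).round(1))
# predicted proj of block top corners when seated & now
from fit import fit
m=lambda *a:np.array(a)/1000
print(proj("top",[W(PR,(x,-44+y,99.3)) for x,y in((31,15),(31,-15),(-31,-15),(-31,15))]).round(1).tolist(), [t(*l).round(1).tolist() for l in L])
E
```

```text
0.0993 block in rack [  1.7 -45.6  99.3]
0.0993 block in rack [  0.9 -45.1  99.3]
0.097 block in rack [  1.9 -46.3  97. ]
0.097 block in rack [  1.  -45.7  97. ]
[[363.9, 182.7], [376.3, 182.0], [378.7, 207.6], [366.3, 208.4]] [[364.9, 182.3], [377.0, 181.8], [379.0, 206.2], [366.8, 207.3]]
```

```bash
python3 - <<'E'
from mg import *
T=pose()
plan(T,RT(80.9,-46.2,-.5),flip=False)
plan(T,RT(45,-46.2,-.5),flip=False)
E
```

```text
total [1.817, -1.968, 0.232, 0.003, 0.001, -0.002] n 1 row [1.8172, -1.9684, 0.2316, 0.0027, 0.0009, -0.0023]
total [27.214, -2.032, 25.605, 0.003, 0.001, -0.002] n 1 row [27.2142, -2.0317, 25.6048, 0.0027, 0.0009, -0.0023]
```

{"method": "jog_arm", "body": {"commands": [[2,-2,0.2,0.003,0,-0.002],[0,0,0,0,0,0],[8,0,8,0,0,0],[8,0,8,0,0,0],[0,0,0,0,0,0]]}}

```text
clock: 19.8
position: [0.5314, -0.3108, 0.0575]
tool_rot: [3.14, 0.788, 1.616]
force: [0.8, 0.5, -0.8]
grip_width: 0.0614
```

```bash
python3 - <<'E'
from mg import *
st()
plan(pose(),RT(38,-46.2,-.5),flip=False)
E
```

```text
t 19.8 p [ 0.5314 -0.3108  0.0575] x [-0.032  0.705 -0.709] y [0.999 0.047 0.001] F [ 0.8  0.5 -0.8] w 0.0614 q [ 1.09  1.18 -0.78  1.27  0.08  1.35  0.55] tip 0.011
total [13.873, -0.242, 13.697, 0.0, 0.003, -0.001] n 1 row [13.8733, -0.2424, 13.6966, 0.0004, 0.0025, -0.0011]
```

{"method": "jog_arm", "body": {"commands": [[8,-0.2,8,0,0.002,-0.001],[5.5,0,5.5,0,0,0],[0,0,0,0,0,0]]}}

```text
clock: 20.1
position: [0.531, -0.3105, 0.0359]
tool_rot: [-3.141, 0.785, 1.619]
force: [-0.7, -0.1, -0.4]
grip_width: 0.0612
```

```bash
python3 - <<'E'
from mg import *
st()
plan(pose(),RT(34.5,-46.2,-.5),flip=False)
b=grab_frame("top")
crop("top",b,(305,155,385,240),9,"pics/b16.png")
E
```

```text
t 20.1 p [ 0.531  -0.3105  0.0359] x [-0.034  0.707 -0.707] y [ 0.999  0.047 -0.   ] F [-0.7 -0.1 -0.4] w 0.0612 q [ 1.09  1.21 -0.77  1.27  0.09  1.33  0.56] tip 0.011
total [0.91, 0.162, 1.113, 0.0, -0.001, 0.001] n 1 row [0.9102, 0.1624, 1.1127, 0.0, -0.0006, 0.0005]
```

View pics/b16.png

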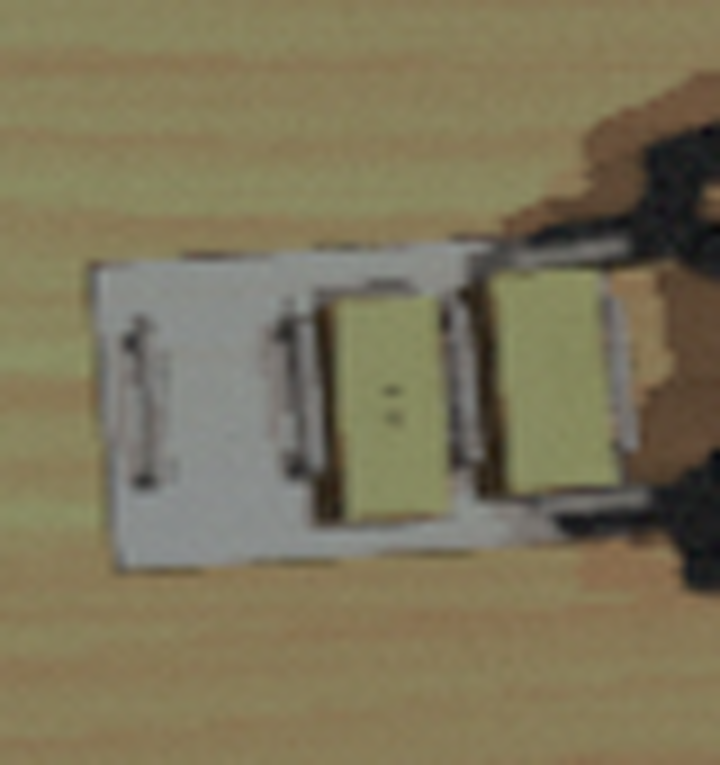

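```bash
python3 - <<'E'
from mg import *
from fit import C
t=C((305,155),9)
L=[(490,277),(600,270),(618,485),(507,495)]
for z in(.0545,):
    c=np.mean([atz("top",t(*l),z) for l in L],0)
    for P in ([.5295,-.2645,.047],[.5303,-.265,.0479]):
        print(z,"block in rack",(D([0,0,-P[2]],c-np.r_[P[:2],0])*1000).round(1))
E
```

```text
0.0545 block in rack [ -0.4 -43.6  54.5]
0.0545 block in rack [ -1.2 -43.   54.5]
```

{"method": "jog_arm", "body": {"commands": [[1,0,1,0,0,0],[0.7,0,0.7,0,0,0]]}}

```text
clock: 20.35
position: [0.5314, -0.3106, 0.0343]
tool_rot: [3.141, 0.785, 1.618]
force: [-0.7, -0.7, -1.8]
grip_width: 0.0612
```

{"method": "jog_arm", "body": {"commands": [[0.7,0,0.7,0,0,0],[0,0,0,0,0,0]]}}

```text
clock: 20.55
position: [0.5316, -0.3108, 0.0337]
tool_rot: [3.14, 0.786, 1.617]
force: [0.1, 0.1, -1.2]
grip_width: 0.0613
```

{"method": "jog_arm", "body": {"commands": [[0.9,0,0.9,0,0,0],[0,0,0,0,0,0]]}}

```text
clock: 20.75
position: [0.5317, -0.311, 0.0338]
tool_rot: [3.14, 0.785, 1.616]
force: [-0.2, -0.5, -1.5]
grip_width: 0.0614
```

{"method": "jog_arm", "body": {"commands": [[0.9,0,0.9,0,0,0],[0,0,0,0,0,0]]}}

```text
clock: 20.95
position: [0.5319, -0.3113, 0.0337]
tool_rot: [3.139, 0.785, 1.616]
force: [0.2, 0.8, -0.9]
grip_width: 0.0613
```

{"method": "jog_arm", "body": {"commands": [[1.5,0,1.5,0,0,0]]}}

```text
clock: 21.05
position: [0.5321, -0.3114, 0.0334]
tool_rot: [3.138, 0.784, 1.615]
force: [-10.1, -7.9, 39.4]
grip_width: 0.0615
```

{"method": "jog_arm", "body": {"commands": [[0,0,0,0,0,0],[0,0,0,0,0,0]]}}

```text
clock: 21.25
position: [0.5322, -0.3116, 0.0338]
tool_rot: [3.137, 0.784, 1.615]
force: [-0.0, 0.4, -1.0]
grip_width: 0.0613
```

```bash
python3 - <<'E'
from mg import *
st()
b=grab_frame("top")
crop("top",b,(305,155,385,240),9,"pics/b17.png")
E
```

```text
t 21.25 p [ 0.5322 -0.3116  0.0338] x [-0.031  0.707 -0.706] y [0.999 0.047 0.003] F [-0.   0.4 -1. ] w 0.0613 q [ 1.09  1.21 -0.77  1.26  0.09  1.33  0.56] tip 0.011
```

View pics/b17.png

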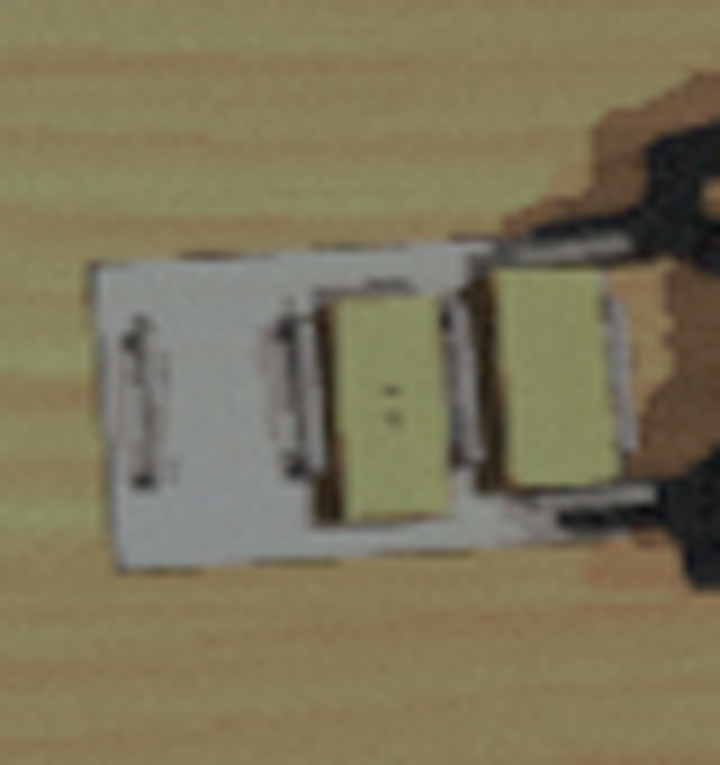

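{"method": "jog_arm", "body": {"commands": [[0,0,0,0,0,0],[0,0,0,0,0,0],[0,0,0,0,0,0],[0,0,0,0,0,0]], "gripper": 15}}

```text
clock: 21.7
position: [0.5321, -0.3112, 0.033]
tool_rot: [3.138, 0.784, 1.615]
force: [0.9, 0.4, -0.6]
grip_width: 0.0801
```

```bash
python3 - <<'E'
from mg import *
st()
b=grab_frame("top")
crop("top",b,(305,155,385,240),9,"pics/b18.png")
E
```

```text
t 21.7 p [ 0.5321 -0.3112  0.033 ] x [-0.032  0.708 -0.706] y [0.999 0.047 0.003] F [ 0.9  0.4 -0.6] w 0.0801 q [ 1.09  1.21 -0.77  1.26  0.09  1.33  0.56] tip 0.011
```

View pics/b18.png

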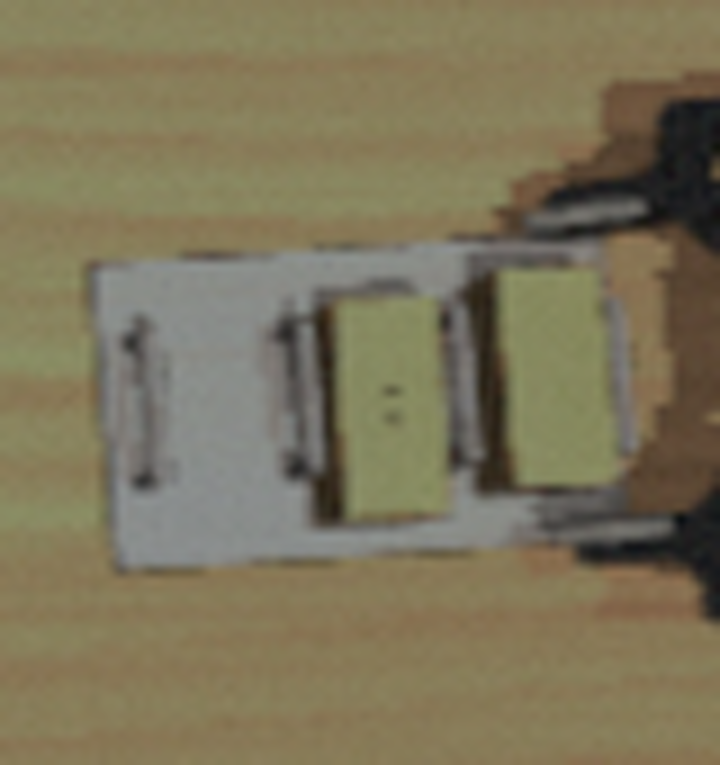

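{"method": "jog_arm", "body": {"commands": [[-10,0,0,0,0,0],[-25,0,0,0,0,0],[-40,0,0,0,0,0],[-40,0,-10,0,0,0],[-30,0,-30,0,0,0],[0,0,0,0,0,0]]}}

```text
clock: 22.35
position: [0.5349, -0.3903, 0.1706]
tool_rot: [3.137, 0.782, 1.615]
force: [0.6, -0.3, 0.4]
grip_width: 0.0804
```

```bash
python3 - <<'E'
from mg import *
from fit import C
st()
a=grab_frame("side");b=grab_frame("top")
cv2.imwrite("pics/at.png",a[:,:,::-1]);cv2.imwrite("pics/bt.png",b[:,:,::-1])
crop("top",b,(305,155,385,240),9,"pics/b19.png")
E
```

```text
t 22.35 p [ 0.5349 -0.3903  0.1706] x [-0.031  0.709 -0.705] y [0.999 0.047 0.003] F [ 0.6 -0.3  0.4] w 0.0804 q [ 1.1   1.12 -0.78  1.03  0.04  1.64  0.55] tip 0.011
```

View pics/b19.png

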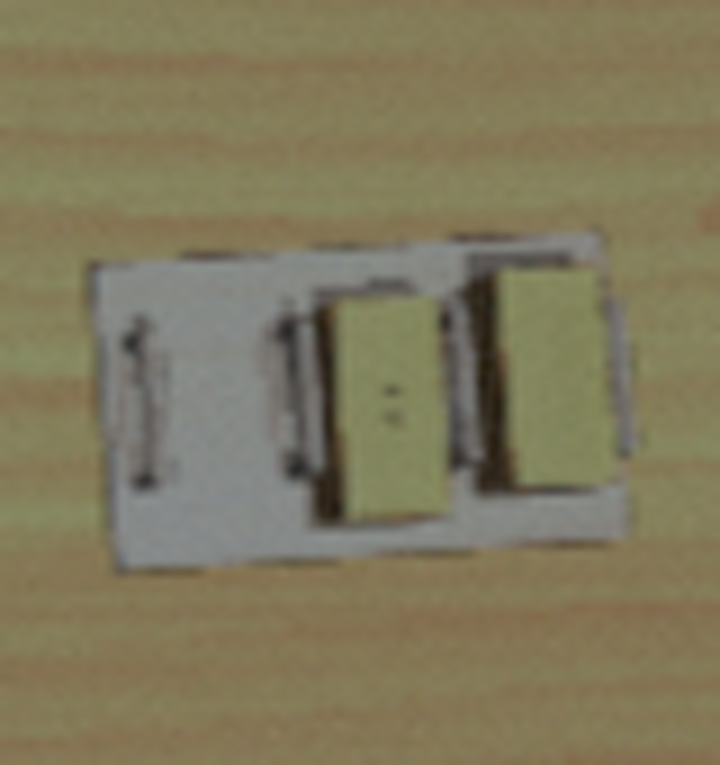

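View pics/at.png

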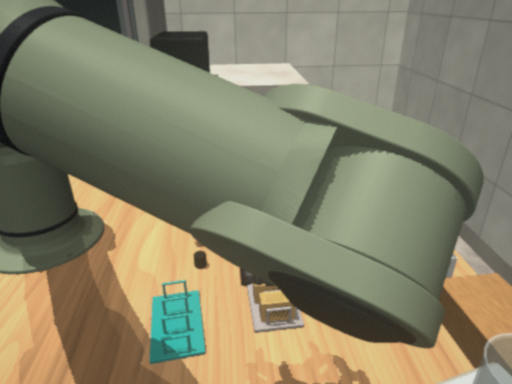

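View pics/bt.png

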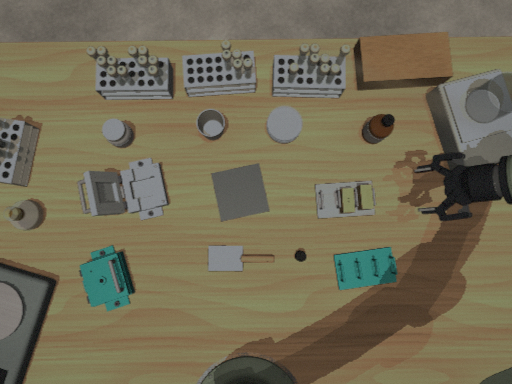

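```bash
python3 - <<'E'
from fit import *
t=C((305,155),9)
R=[("top",m(45,75,8),t(92,265)),("top",m(-45,75,8),t(119,571)),("top",m(-45,-75,8),t(630,541)),("top",m(45,-75,8),t(602,233))]
p=fit(R,[.53,-.26,.045],"rack")
B=[("top",m(31,15,52),t(497,270)),("top",m(31,-15,52),t(602,266)),("top",m(-31,-15,52),t(622,482)),("top",m(-31,15,52),t(513,489))]
b=fit(B,[.53,-.31,.045],"block")
M=[("top",m(31,15,52),t(333,302)),("top",m(31,-15,52),t(440,297)),("top",m(-31,-15,52),t(450,515)),("top",m(-31,15,52),t(350,520))]
m2=fit(M,[.53,-.26,.045],"mid")
for q in(b,m2): print((D([0,0,-p[2]],np.r_[q[:2]-p[:2],0])*1000).round(1))
# predicted hoop wires
for y in(-22,-66): print(((proj("top",[W(p,(22,y,43)),W(p,(-22,y,43))])-[305,155]+.5)*9).round())
E
```

```text
rack [ 0.53   -0.2646  0.0468]
[[-0.0, -0.1], [-0.3, 0.2], [0.2, -0.1], [0.1, -0.0]]
top [ 0.53   -0.2646  0.0468]
block [ 0.5328 -0.3101  0.037 ]
[[-0.1, -0.1], [0.1, -0.3], [-0.1, 0.3], [0.1, 0.1]]
top [ 0.5328 -0.3101  0.037 ]
mid [ 0.5246 -0.2636  0.0238]
[[-0.0, -0.2], [-0.0, -0.1], [0.5, 0.2], [-0.4, 0.1]]
top [ 0.5246 -0.2636  0.0238]
[  0.6 -45.6   0. ]
[-5.4  1.3  0. ]
[[460. 310.]
 [474. 465.]]
[[615. 300.]
 [630. 455.]]
```

```bash
python3 - <<'E'
from h import *
bot.job_done(); st()
E
```

```text
the job is handed in; nothing more can be done
the job is handed in; nothing more can be done
```

The job is done and handed in at about 22.5 s of the 66 s. The block stands on its long narrow side in the rack's outer (−y) bay and the lid is open.

- **Lid:** I swung the grey mould's lid over to its stop by the lift bar and let go. It still leans back open in the last top picture.
- **Mat:** I lifted the block out through the finger slots, laid it flat on the grey mat and released it.
- **Rack:** I took the block again across its 62 mm with the tool tilted 45°, turned it 90° and set it down in the bay. The arm then backed off about 160 mm.

**Last checks (top camera):**
- The block is about 0.6 mm off centre along x and about 1.5 mm off centre along y, towards the outer hoop. That is within the 4.5 mm of play each side; I left it there.
- It is square to within about 0.01 rad.
- The middle block and the other bench items in view look unmoved.
- The arm hid most of the side camera's view at the end, so the final placing was checked from the top picture only.

**Forces:** Setting the block down gave brief wrist-force readings of about 31 N on the mat and 39 N in the rack (wrist limit 120 N). The pushes went through the held block, not the gripper's body. The 39 N reading is close to the 40 N limit for the arm and gripper body.

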